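# Fetch the check weight from behind the sample bottles

### The job

The moisture analyser is due for its check: clear the three sample bottles out of the white rack into the empty blue tray, all three before touching the steel check weight behind them, then stand the weight upright in the middle of the analyser's steel pan. Only then put each bottle back, upright, on the very spot in the rack where it stood at the start. Keep everything upright, set things down without dropping them, and leave the little white crucible in the rack where it is.

Things in the scene. Friction and masses are not known exactly. Their poses are not given: they have to be found in the camera images.
- weight: Loose polished-steel check weight, 0.3 kg, standing: cylinder 34 mm in diameter and 40 mm high, above it a 16 mm neck and a round knob 24 mm in diameter from 48 to 60 mm (total height 60 mm). Origin: centre of its underside, z up. It starts in the back row of the rack, left or right.
- bottle_red: Loose sample bottle, white body, red cap. Upright round bottle, 0.16 kg: body 46 mm in diameter from the underside to 84 mm, screw cap 42 mm in diameter from 84 to 120 mm (total height 120 mm; cap fixed on). Origin: centre of the underside, z up. It starts on one of the three grey spots of the rack; which one changes every time.
- bottle_green: Loose sample bottle, amber-brown body, green cap. Upright round bottle, 0.16 kg: body 46 mm in diameter from the underside to 84 mm, screw cap 42 mm in diameter from 84 to 120 mm (total height 120 mm; cap fixed on). Origin: centre of the underside, z up. It starts on one of the three grey spots of the rack; which one changes every time.
- bottle_yellow: Loose sample bottle, grey body, yellow cap. Upright round bottle, 0.16 kg: body 46 mm in diameter from the underside to 84 mm, screw cap 42 mm in diameter from 84 to 120 mm (total height 120 mm; cap fixed on). Origin: centre of the underside, z up. It starts on one of the three grey spots of the rack; which one changes every time.
- crucible: Loose small white ceramic crucible (open cup), 38 mm in diameter at the rim, 30 mm high, in the back row of the rack beside the weight (90 mm apart). Origin: centre of its underside. To be left alone.
- rack: Fixed low white rack, 170 mm (its x) by 230 mm (its y). Origin: centre of the underside, at table height; floor 6 mm up, rim 5 mm thick, 14 mm high. Three grey spots, 52 mm across, at rack x -35 mm, y -64, 0, +64 mm; a bottle starts within 5 mm of each spot's centre. Weight and crucible start near x +33 mm, y -45 or +45 mm. Its x axis points roughly away from the robot.
- tray: Fixed low blue tray, empty: 200 mm (its x) by 230 mm (its y). Origin: centre of the underside, on the table; floor 5 mm above it, rim 5 mm thick and 18 mm high all round. The side area for the bottles; rack and tray may change places.
- analyser: Fixed white moisture analyser, blue foot, 330 by 200 mm, hood open. Origin: at table height, below the pan's centre. Pan: flat round steel plate, 88 mm across, top 76 mm above the origin; thin rim 98 mm across, top at 80 mm. x axis points from the pan to the open hood, which leans back, begins 100 mm from the pan's centre and is 250 mm tall; display towards -x, lower than the pan.

How it is judged:
On the way, in this order (a step that is already met when the one before it is completed fails the run):
1. all three bottles stand released in the blue tray while the weight is still in its place in the rack (x of bottle_red in the frame of tray between -0.08 and 0.08 m and y of bottle_red in the frame of tray between -0.095 and 0.095 m and z of each of bottle_red, bottle_green, bottle_yellow in the frame of tray below 0.012 m and angle between each of bottle_red, bottle_green, bottle_yellow's own z axis and vertical below 0.12 rad and contact force between the fingers and bottle_red below 0.1 N and x of bottle_green in the frame of tray between -0.08 and 0.08 m and y of bottle_green in the frame of tray between -0.095 and 0.095 m and contact force between the fingers and bottle_green below 0.1 N and x of bottle_yellow in the frame of tray between -0.08 and 0.08 m and y of bottle_yellow in the frame of tray between -0.095 and 0.095 m and contact force between the fingers and bottle_yellow below 0.1 N and distance of weight from where it was at the start of the episode below 0.015 m), for 0.2 s.
2. the weight stands released in the middle of the analyser's pan while all three bottles are still in the tray (horizontal distance between weight and analyser below 0.015 m and z of weight in the frame of analyser between 0.07 and 0.082 m and angle between weight's own z axis and vertical below 0.1 rad and contact force between the fingers and weight below 0.1 N and x of bottle_red in the frame of tray between -0.08 and 0.08 m and y of bottle_red in the frame of tray between -0.095 and 0.095 m and z of each of bottle_red, bottle_green, bottle_yellow in the frame of tray below 0.012 m and angle between each of bottle_red, bottle_green, bottle_yellow's own z axis and vertical below 0.12 rad and contact force between the fingers and bottle_red below 0.1 N and x of bottle_green in the frame of tray between -0.08 and 0.08 m and y of bottle_green in the frame of tray between -0.095 and 0.095 m and contact force between the fingers and bottle_green below 0.1 N and x of bottle_yellow in the frame of tray between -0.08 and 0.08 m and y of bottle_yellow in the frame of tray between -0.095 and 0.095 m and contact force between the fingers and bottle_yellow below 0.1 N), for 0.2 s.
At the end, for the whole second after the job is handed in: The weight stands upright and released on the analyser's pan, within 15 mm of its centre; each bottle stands upright, released and at rest in the rack within 15 mm of where it stood at the start; the crucible is within 15 mm of its start (horizontal distance between weight and analyser below 0.015 m and z of weight in the frame of analyser between 0.07 and 0.082 m and angle between each of weight, bottle_red, bottle_green, bottle_yellow's own z axis and vertical below 0.1 rad and contact force between the fingers and weight below 0.1 N and linear speed of each of weight, bottle_red, bottle_green, bottle_yellow below 0.02 m/s and distance of each of bottle_red, bottle_green, bottle_yellow, crucible from where it was at the start of the episode below 0.015 m and contact force between the fingers and bottle_red below 0.1 N and contact force between the fingers and bottle_green below 0.1 N and contact force between the fingers and bottle_yellow below 0.1 N); the robot touches nothing.
It fails at once if a bottle or the weight is tipped over (more than 40 degrees) (angle between any of weight, bottle_red, bottle_green, bottle_yellow's own z axis and vertical above 0.7 rad).
It fails at once if a bottle or the weight is dropped (falls freely by more than about 15 mm) ((linear speed of weight above 0.55 m/s and contact force between the fingers and weight below 0.1 N) or (linear speed of bottle_red above 0.55 m/s and contact force between the fingers and bottle_red below 0.1 N) or (linear speed of bottle_green above 0.55 m/s and contact force between the fingers and bottle_green below 0.1 N) or (linear speed of bottle_yellow above 0.55 m/s and contact force between the fingers and bottle_yellow below 0.1 N)).
It fails at once if the crucible is moved by more than 25 mm or tipped over (distance of crucible from where it was at the start of the episode above 0.025 m or angle between crucible's own z axis and vertical above 0.7 rad).
It also fails if it takes over 141 s, if anything falls off the work surface, if the arm or the gripper's body presses on something with over 40 N, if the wrist force passes 120 N, or if a joint passes its speed limit or range.

### The arm

A 6-joint arm with a two-finger parallel gripper is mounted at the origin on the work surface. World frame = base frame: x ahead of the robot, y to its left, z up, the work surface at z = 0. Lengths are in m, angles in rad, forces in N, time in s.
With the tool pointing down it reaches from about 0.425 to 0.95 m from the base axis. Payload 3.5 kg.
Tool frame: the origin (TCP) lies at the very end of the fingers, on their centre line; the grasp point (between the pads) lies 19 mm behind it; z points along the fingers, y is the direction in which the jaws open and shut (so a half turn about z gives the same grasp; the last joint's range is limited). The gripper opens to 85 mm and grips with 20 to 120 N. Pads are 22 mm wide; open, the fingers measure 114 mm over their backs; the gripper's body (76 mm by 85 mm) begins 54 mm behind the grasp point. The pads swing forward as they close: fully open they stand 13 mm farther back than shut.
Start: joints at [-1.43, 0.286, 1.577, -0, 1.279, -0.15], TCP at [0.194, -0.647, 0.231] pointing down, gripper open.
Joint ranges: [-2.77, 2.77], [-0.9, 2.22], [0.21, 2.48], [-1.53, 4.67], [0.24, 2.81], [-2.84, 2.84]. Speed limits (rad/s): [2.79, 2.79, 3.14, 3.14, 3.14, 3.14].

### API

Orientations are given as a unit quaternion [x, y, z, w].
In Python, from plant import get_state, read_camera, get_calibration, ticket, search_frame, cut_out, pinpoint gives the robot as it stands.
- The arm moves only by the tool move_arm, never from a script. Its argument "plan" is a list that holds one entry, the list of rows, each a list of 7 numbers: the turn, a rotation vector about the tool's x, y, z in degrees, then the shift along the tool's x, y, z in m, then the finger opening in m, from 0 to 0.0854. In form: [[[ax, ay, az, x, y, z, hand], ...]]. A call has exactly 5 rows; each row is the pose to reach, as a shift and turn from the pose measured when the call began, along the tool's axes at that moment; what a row does not reach only later rows make up. A row lasts 1/8 s, in which the tool goes at most 62.5 mm and 10.7 degrees, less where a joint would pass 70% of its speed; a pose out of reach is approached as far as the arm can. A call with a gripper value outside its range is refused whole. The fingers move at their own pace and stop on an object; "force" is the grip in N (left out, the last holds). Time passes only in rows, so rows that repeat a pose let the fingers close, or fill a call up. It gives the time, the measured TCP pose, the force and the opening at its end, in the units of the state.
- get_state(): the state, without advancing time (a new reading comes with each control period).
- read_camera(name): name is "scene" or "side" or "wrist"; returns the picture (480x640x3 uint8, red, green, blue); there is no depth.
- get_calibration(name): a dict with "mtx" (3x3 intrinsics, pixels), "extrinsics" (4x4, takes a point from camera to world coordinates); the wrist camera has in their place "hand_eye" (4x4, takes a point from camera to tool coordinates, whose origin is the TCP and whose axes are the flange's). Camera axes: x right, y up, looking along -z (the intrinsics and any distortion apply to the point x, -y, -z); pixel columns grow to the right and rows downward; lengths in m; the calibration is good to about 2 mm. The wrist camera is an equidistant fisheye: a pixel r from the principal point sees the ray r / f radians off the axis. A picture is of the moment at which its call begins: read the wrist's pose just before it. get_calibration takes no time and is no camera call.
- ticket.sign_off(): hands the job in, once; it reports no verdict.
Trained networks look in the newest picture that a camera, given by its name, has taken for a name from the list of things; names that differ only in an ending like _2 or _b are one class to them, and where a whole thing is asked for, a point or a joint stands for the part that bears it (a point fixed in the world has none). Each returns a list of dicts, best first, with "p" (0 to 1); they miss things now and then, are a little off and sometimes report something else, mostly with a low value. They report only what shows in the picture. A call takes as long as a camera call.
- search_frame(camera, query): "centre" ([column, row] in pixels, amid what is visible of it).
- cut_out(camera, query): "pixels" (480x640 bool, what is visible of it) and "centre" ([column, row] in pixels, amid what is visible of it).
- pinpoint(camera, query): "centre" ([column, row] in pixels: a listed point, or the origin of a listed thing).
The state is a dict: "time": time; "qpos": joint angles; "dq": joint speeds; "joint_efforts": joint torques, N m; "eef_pos": TCP position; "tcp_rot": TCP orientation; "contact_force": force on the tool from outside, world axes, zero at the start; "wrist_torque": the same for the moment, N m; "opening": opening from 0.0 (shut) to 1.0 (fully open).
Only numpy, scipy, OpenCV 4.12 (cv2) and the standard library are available. Lean on these libraries where they do the work, as an engineer would, in place of code of your own. Each camera call takes 0.05 s, during which the arm holds its last target.

## Working session

There is one attempt and no reset: what is moved stays moved. The work goes in short steps, Python scripts to look and compute and a tool call to move; the robot and the scene stay as the last step left them, time stands still between calls to the robot, and variables do not carry over. Pictures are saved under pics/ and viewed, and the job is handed in when it is done.

Besides the shell and the picture viewer there is one more tool, called after "Call:" by a JSON object that holds its "method" and its "body". move_arm: Moves the arm, as the interface text tells. Its arguments: {"type":"object","properties":{"plan":{"type":"array","items":{"type":"array","items":{"type":"array","items":{"type":"number"}}}},"force":{"type":"number"}},"required":["plan"]}

```bash
ls; mkdir -p pics
python3 - <<'E'
from plant import *
import cv2
print(get_state())
for n in ["scene","side","wrist"]:
    im=read_camera(n); cv2.imwrite(f"pics/{n}0.png",im[:,:,::-1]); print(n,get_calibration(n))
E
```

```text
pics
{'time': 0.0, 'qpos': array([-1.43002753e+00,  2.87200952e-01,  1.57817543e+00, -3.76831293e-05,
        1.27858942e+00, -1.49981009e-01]), 'dq': array([-5.84019152e-04,  1.00308396e-03, -4.40427907e-05,  1.35869049e-03,
       -2.12511688e-03, -2.13736194e-03]), 'joint_efforts': array([-1.08067964e-04, -4.05985343e+01, -2.92626446e+01, -6.49694903e-05,
        5.79593150e-03, -1.70135884e-06]), 'eef_pos': array([ 0.1934416 , -0.64600393,  0.2299245 ]), 'tcp_rot': array([ 9.89450180e-01,  1.44868677e-01, -1.25707707e-05, -1.18664379e-03]), 'contact_force': array([-0.53214447, -0.09961969, -0.5163795 ]), 'wrist_torque': array([-0.00314147,  0.03262504,  0.03000931]), 'opening': 1.0007325746390516}
scene {'mtx': array([[580.73596196,   0.        , 322.80951078],
       [  0.        , 580.73596196, 239.93411539],
       [  0.        ,   0.        ,   1.        ]]), 'extrinsics': array([[-0.40259497, -0.54532244,  0.73521475,  1.34188511],
       [ 0.91522362, -0.22503822,  0.33425069,  0.35077496],
       [-0.01682298,  0.80745355,  0.58969124,  0.70114134],
       [ 0.        ,  0
[... 290 characters left out ...]
[-0.42823693, -0.55281169,  0.71485129,  0.74554857],
       [-0.00936598,  0.79372923,  0.60819913,  0.65892307],
       [ 0.        ,  0.        ,  0.        ,  1.        ]])}
wrist {'mtx': array([[371.64829954,   0.        , 316.39626648],
       [  0.        , 371.64829954, 234.03859247],
       [  0.        ,   0.        ,   1.        ]]), 'hand_eye': array([[ 1.04067083e-03,  9.61698173e-01,  2.74108629e-01,
         6.84045283e-02],
       [ 9.99999452e-01, -1.03293040e-03, -1.72570177e-04,
         4.69220676e-04],
       [ 1.17174713e-04,  2.74108658e-01, -9.61698721e-01,
        -1.41767556e-01],
       [ 0.00000000e+00,  0.00000000e+00,  0.00000000e+00,
         1.00000000e+00]])}
```

View pics/scene0.png

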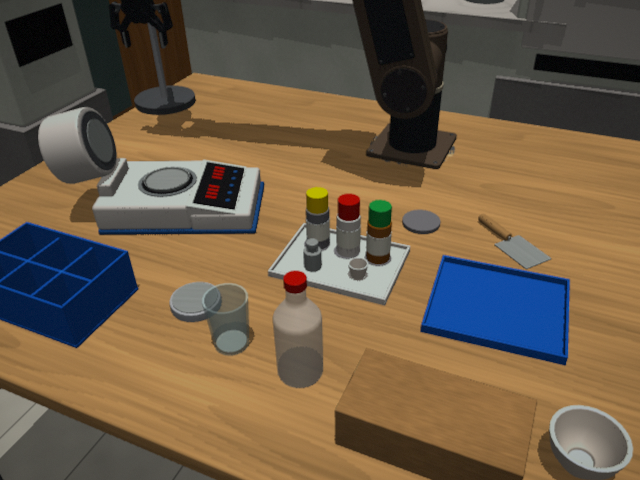

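View pics/side0.png

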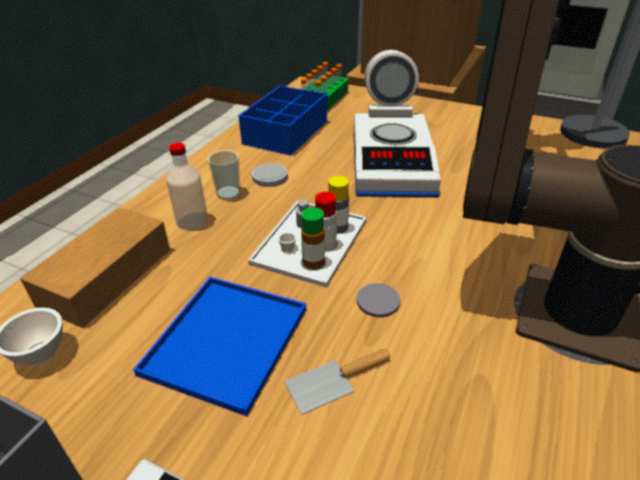

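View pics/wrist0.png

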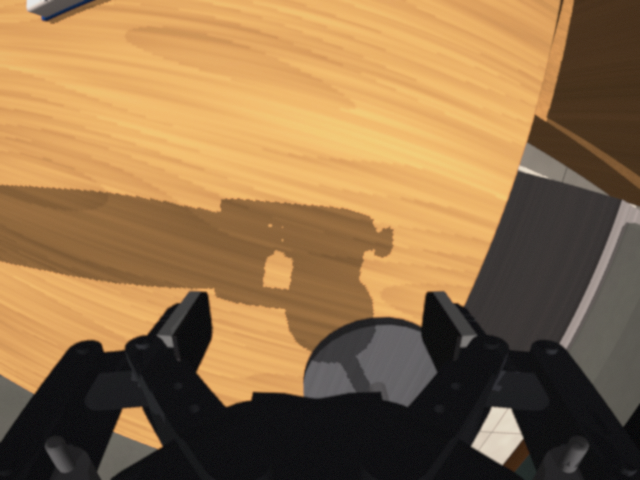

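The scene camera shows the rack in the middle at about (340,260). The yellow, red and green bottles stand left to right at (317,215), (348,225) and (379,230), with the weight at (312,255) and the crucible at (358,267). The tray is at (498,305) and the analyser pan at (167,180).

```bash
cat > h.py <<'E'
from plant import *
import numpy as np, cv2
from scipy.spatial.transform import Rotation as R
def ray(name,px,st=None):
    c=get_calibration(name); K=c["mtx"]; u=(px[0]-K[0,2])/K[0,0]; v=(px[1]-K[1,2])/K[1,1]
    if name=="wrist":
        r=np.hypot(u,v); s=np.sin(r)/r if r>1e-9 else 1.
        d=np.array([u*s,-v*s,-np.cos(r)])
        T=np.eye(4); T[:3,:3]=R.from_quat(st["tcp_rot"]).as_matrix(); T[:3,3]=st["eef_pos"]; E=T@c["hand_eye"]
    else:
        d=np.array([u,-v,-1.]); E=c["extrinsics"]
    d=E[:3,:3]@d; return E[:3,3],d/np.linalg.norm(d)
def onz(name,px,z,st=None):
    o,d=ray(name,px,st); return o+d*(z-o[2])/d[2]
def tri(rs):
    A=np.zeros((3,3));b=np.zeros(3)
    for o,d in rs:
        P=np.eye(3)-np.outer(d,d);A+=P;b+=P@o
    p=np.linalg.solve(A,b); return p,[round(1000*float(np.linalg.norm((np.eye(3)-np.outer(d,d))@(p-o))),1) for o,d in rs]
def proj(name,P,st=None):
    c=get_calibration(name);K=c["mtx"]
    if name=="wrist":
        T=np.eye(4); T[:3,:3]=R.from_quat(st["tcp_rot"]).as_matrix(); T[:3,3]=st["eef_pos"]; E=T@c["hand_eye"]
    else: E=c["extrinsics"]
    P=np.atleast_2d(P); q=(P-E[:3,3])@E[:3,:3]; x,y,z=q[:,0],-q[:,1],-q[:,2]
    if name=="wrist":
        r=np.hypot(x,y); th=np.arctan2(r,z); s=th/np.maximum(r,1e-9)
        return np.c_[K[0,0]*x*s+K[0,2],K[1,1]*y*s+K[1,2]]
    return np.c_[K[0,0]*x/z+K[0,2],K[1,1]*y/z+K[1,2]]
E
python3 - <<'E'
from h import *
read_camera("scene");read_camera("side")
for n in ["bottle_red","bottle_green","bottle_yellow","weight","crucible","rack","tray","analyser"]:
    r={}
    for c in ["scene","side"]:
        r[c]=pinpoint(c,n)
        print(n,c,[(np.round(x["centre"],1).tolist(),round(float(x["p"]),2)) for x in r[c][:2]])
    if r["scene"] and r["side"]:
        p,e=tri([ray(c,r[c][0]["centre"]) for c in r]); print("   ",np.round(p,4),e, [np.round(onz(c,r[c][0]["centre"],0.006 if n[0] in 'bwc' else 0.0),4)[:2] for c in r])
E
```

```text
bottle_red scene [([352.6, 246.4], 0.6)]
bottle_red side [([325.7, 245.3], 0.6), ([224.6, 337.8], 0.44)]
    [0.4844 0.0258 0.0145] [1.1, 1.1] [array([0.4725, 0.0206]), array([0.4887, 0.0179])]
bottle_green scene [([377.4, 257.4], 0.8)]
bottle_green side [([313.8, 264.9], 0.76)]
    [0.4859 0.0788 0.0033] [1.8, 1.8] [array([0.4874, 0.0781]), array([0.4844, 0.0839])]
bottle_yellow scene [([318.1, 241.1], 0.6), ([341.5, 266.1], 0.5)]
bottle_yellow side [([339.8, 225.5], 0.95)]
    [ 0.4868 -0.0493  0.0109] [1.6, 1.6] [array([ 0.4825, -0.0505]), array([ 0.4895, -0.0577])]
weight scene [([313.3, 262.6], 0.91)]
weight side [([301.3, 224.9], 0.55)]
    [ 0.5633 -0.0215  0.0138] [4.3, 4.3] [array([ 0.55  , -0.0304]), array([ 0.5675, -0.0243])]
crucible scene [([358.5, 276.0], 0.79)]
crucible side [([285.2, 247.2], 0.88)]
    [0.5594 0.0656 0.0112] [0.9, 0.9] [array([0.5543, 0.0644]), array([0.5628, 0.0589])]
rack scene [([339.6, 268.0], 0.76)]
rack side [([304.5, 240.8], 0.9), ([226.2, 339.5], 0.32)]
    [0.5387 0.019  0.0008] [1.2, 1.2] [array([0.539 , 0.0199]), array([0.5393, 0.0163])]
tray scene [([494.5, 310.1], 0.79)]
tray side [([223.8, 341.6], 0.57), ([338.1, 225.4], 0.25)]
    [ 0.5419  0.3153 -0.0024] [1.8, 1.8] [array([0.5434, 0.3138]), array([0.5406, 0.3188])]
analyser scene [([170.5, 207.7], 0.56)]
analyser side [([393.1, 159.3], 0.58)]
    [ 0.4835 -0.4115 -0.0047] [2.9, 2.9] [array([ 0.4858, -0.4105]), array([ 0.4805, -0.3976])]
```

```bash
cat >> h.py <<'E'
def go(pos,ang,st=None):
    """print shift/turn to reach TCP pos, tool down, tool x at world angle ang(deg)"""
    st=st or get_state(); Rm=R.from_quat(st["tcp_rot"]); a=np.radians(ang)
    T=R.from_matrix(np.array([[np.cos(a),np.sin(a),0],[np.sin(a),-np.cos(a),0],[0,0,-1.]]))
    rv=np.degrees((Rm.inv()*T).as_rotvec()); sh=Rm.inv().apply(np.array(pos)-st["eef_pos"])
    print("turn",rv.round(1),"shift",sh.round(4)," now",st["eef_pos"].round(4),"t",round(st["time"],2),"op",round(st["opening"],3),"F",st["contact_force"].round(1))
E
python3 - <<'E'
from h import *
go([0.25,-0.45,0.34],45); go([0.52,-0.05,0.34],90)
E
```

```text
turn [  0.   -0.  -28.3] shift [ 0.1104 -0.1722 -0.1087]  now [ 0.1936 -0.6466  0.2313] t 1.05 op 0.999 F [-1.   0.  -0.7]
turn [  0.   -0.  -73.3] shift [ 0.4838 -0.478  -0.1087]  now [ 0.1936 -0.6466  0.2313] t 1.05 op 0.999 F [-1.   0.  -0.7]
```

Call:
{"method": "move_arm", "body": {"plan": [[[0, 0, -8, 0.02, -0.03, -0.045, 0.085], [0, 0, -16, 0.04, -0.07, -0.085, 0.085], [0, 0, -24, 0.065, -0.11, -0.109, 0.085], [0, 0, -32, 0.09, -0.145, -0.109, 0.085], [0, 0, -40, 0.11, -0.172, -0.109, 0.085]]]}}

```text
time: 1.68
eef_pos: [0.2501, -0.4489, 0.3413]
tcp_rot: [0.879, 0.477, -0.0, 0.001]
contact_force: [0.9, -0.5, -0.4]
opening: 0.994
```

Run:
```python
from h import *
go([0.52,-0.05,0.34],90)
```

```text
turn [  0.1   0.1 -33.1] shift [0.4815 0.0087 0.0008]  now [ 0.2501 -0.4489  0.3413] t 1.68 op 0.994 F [ 0.9 -0.5 -0.4]
```

Call:
{"method": "move_arm", "body": {"plan": [[[0, 0, -7, 0.055, 0.001, 0, 0.085], [0, 0, -14, 0.11, 0.003, 0, 0.085], [0, 0, -21, 0.17, 0.004, 0, 0.085], [0, 0, -28, 0.23, 0.005, 0, 0.085], [0, 0, -33, 0.29, 0.006, 0, 0.085]]]}}

```text
time: 2.3
eef_pos: [0.414, -0.2074, 0.3414]
tcp_rot: [0.706, 0.708, -0.0, 0.002]
contact_force: [1.0, -1.0, -0.6]
opening: 0.995
```

Run:
```python
from h import *
go([0.52,-0.05,0.34],90)
```

```text
turn [0.1 0.1 0.1] shift [0.1572 0.1062 0.0012]  now [ 0.414  -0.2074  0.3414] t 2.3 op 0.995 F [ 1.  -1.  -0.6]
```

Call:
{"method": "move_arm", "body": {"plan": [[[0, 0, 0, 0.05, 0.034, 0, 0.085], [0, 0, 0, 0.1, 0.068, 0, 0.085], [0, 0, 0, 0.157, 0.106, 0, 0.085], [0, 0, 0, 0.157, 0.106, 0, 0.085], [0, 0, 0, 0.157, 0.106, 0, 0.085]]]}}

```text
time: 2.92
eef_pos: [0.5197, -0.05, 0.3411]
tcp_rot: [0.706, 0.708, -0.001, 0.002]
contact_force: [0.5, 0.3, -0.7]
opening: 0.997
```

Run:
```python
from h import *
go([0.52,-0.05,0.34],90)
st=get_state(); im=read_camera("wrist"); cv2.imwrite("pics/wr1.png",im[:,:,::-1])
for n,z in [("bottle_red",.006),("bottle_green",.006),("bottle_yellow",.006),("weight",.006),("crucible",.006),("rack",0)]:
    for x in pinpoint("wrist",n)[:2]: print(n,np.round(x["centre"],1),round(x["p"],2),onz("wrist",x["centre"],z,st).round(4))
```

```text
turn [0.1 0.2 0.2] shift [0.     0.0003 0.0011]  now [ 0.5197 -0.05    0.3411] t 2.92 op 0.997 F [ 0.5  0.3 -0.7]
bottle_red [290.4 131.4] 0.84 [0.4858 0.0172 0.006 ]
bottle_green [290.4  86.9] 0.91 [0.4858 0.0746 0.006 ]
bottle_green [293.3 131.6] 0.16 [0.4895 0.0169 0.006 ]
bottle_yellow [294.2 180.8] 0.95 [ 0.4904 -0.0466  0.006 ]
weight [350.6 167.6] 0.8 [ 0.563 -0.029  0.006]
crucible [343.5 101.5] 0.6 [0.5528 0.056  0.006 ]
rack [318.4 134.3] 0.82 [0.5214 0.0134 0.    ]
```

View pics/wr1.png

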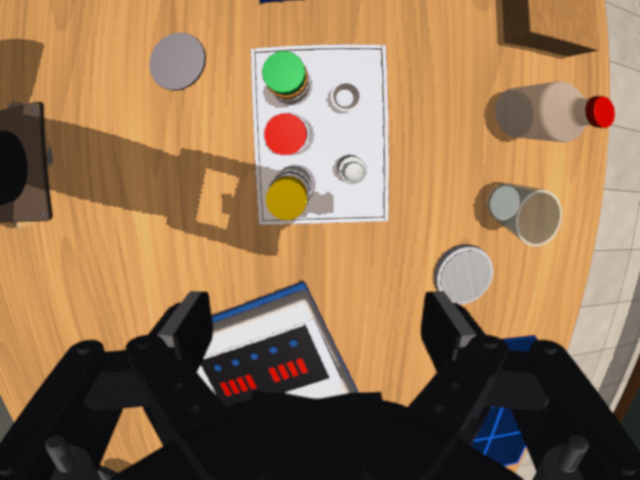

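The wrist view shows the green, red and yellow caps at (284,72), (286,133) and (287,199), the weight knob at (352,170), and rack corners at (252,47), (385,45), (388,220) and (259,223). I'll measure the caps by colour in all cameras and fit the rack from its edges.

```bash
cat > caps.py <<'E'
from h import *
st=get_state(); ims={c:read_camera(c) for c in ["wrist","scene","side"]}
rng={"red":[(0,6),(174,180)],"green":[(50,75)],"yellow":[(22,32)]}
boxes={"wrist":(240,30,400,240),"scene":(290,170,410,270),"side":(290,170,360,270)}
for col,rs in rng.items():
    rr=[];out=[]
    for c,im in ims.items():
        h=cv2.cvtColor(im,cv2.COLOR_RGB2HSV); m=np.zeros(im.shape[:2],np.uint8)
        for a,b in rs: m|=cv2.inRange(h,(a,120,60),(b,255,255))
        x0,y0,x1,y1=boxes[c]; k=np.zeros_like(m);k[y0:y1,x0:x1]=m[y0:y1,x0:x1]
        n,l,s,ce=cv2.connectedComponentsWithStats(k); i=1+np.argmax(s[1:,4])
        ps=np.argwhere(l==i)[:,::-1].astype(float)
        # mask silhouette model fit: cap cylinder z .090-.126, r .021: match bounding centroid via hull
        hull=cv2.convexHull(ps.astype(np.int32))[:,0]; 
        from scipy.optimize import least_squares
        t=np.linspace(0,2*np.pi,60)
        def f(p):
            P=np.concatenate([np.c_[p[0]+.021*np.cos(t),p[1]+.021*np.sin(t),np.full(60,z)] for z in (.090,.126)])
            q=cv2.convexHull(proj(c,P,st).astype(np.float32))[:,0]
            M=cv2.moments(q); H=cv2.moments(hull.astype(np.float32))
            return [M["m10"]/M["m00"]-H["m10"]/H["m00"],M["m01"]/M["m00"]-H["m01"]/H["m00"]]
        p=least_squares(f,[.48,0],diff_step=1e-3).x
        out.append((c,p.round(4).tolist(),int(s[i,4])))
    print(col,out)
E
python3 caps.py
python3 - <<'E'
from h import *
st=get_state()
for q in [(252,47),(385,45),(388,220),(259,223)]: print(onz("wrist",q,.014,st).round(4))
print("knob",onz("wrist",(353,171),.066,st))
E
```

```text
red [('wrist', [0.4883, 0.0152], 1370), ('scene', [0.4868, 0.0163], 522), ('side', [0.4913, 0.0111], 377)]
green [('wrist', [0.4866, 0.0769], 1384), ('scene', [0.4627, 0.0701], 231), ('side', [0.4998, 0.0572], 274)]
yellow [('wrist', [0.4886, -0.0492], 1414), ('scene', [0.488, -0.0484], 509), ('side', [0.4915, -0.0523], 358)]
[0.4383 0.1272 0.014 ]
[0.6049 0.1305 0.014 ]
[ 0.6135 -0.097   0.014 ]
[ 0.444  -0.1014  0.014 ]
knob [ 0.56035473 -0.02741757  0.066     ]
```

Call:
{"method": "move_arm", "body": {"plan": [[[0, 0, 0, 0.045, -0.012, 0.01, 0.085], [0, 0, 0, 0.09, -0.024, 0.03, 0.085], [0, 0, 0, 0.127, -0.033, 0.07, 0.085], [0, 0, 0, 0.127, -0.033, 0.12, 0.085], [0, 0, 0, 0.127, -0.033, 0.15, 0.085]]]}}

```text
time: 4.05
eef_pos: [0.4854, 0.0765, 0.1883]
tcp_rot: [0.706, 0.708, -0.001, 0.001]
contact_force: [-0.6, 0.5, -0.7]
opening: 0.989
```

Run:
```python
from h import *
go([0.487,0.077,0.088],90)
st=get_state(); im=read_camera("wrist"); cv2.imwrite("pics/wr2.png",im[:,:,::-1])
for q in [(0.487,.077,.126)]: print(proj("wrist",q,st))
```

```text
turn [-0.1  0.1  0.1] shift [0.0007 0.0017 0.1003]  now [0.4854 0.0765 0.1883] t 4.05 op 0.989 F [-0.6  0.5 -0.7]
[[320.74231931 250.61654751]]
```

View pics/wr2.png

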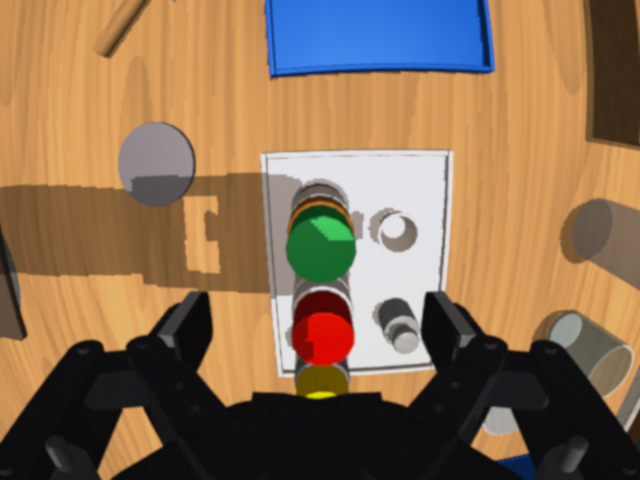

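The green cap is at (321,245), 5 px above where I predicted it, so its y is about 0.079. The tray's near edge runs from (272,76) to (493,70), so its yaw is small.

Call:
{"method": "move_arm", "body": {"plan": [[[0, 0, 0, 0.003, 0.002, 0.03, 0.085], [0, 0, 0, 0.003, 0.002, 0.06, 0.085], [0, 0, 0, 0.003, 0.002, 0.085, 0.085], [0, 0, 0, 0.003, 0.002, 0.1, 0.085], [0, 0, 0, 0.003, 0.002, 0.1, 0.085]]]}}

```text
time: 4.72
eef_pos: [0.4842, 0.079, 0.084]
tcp_rot: [0.707, 0.707, -0.004, -0.003]
contact_force: [-0.6, -0.4, 0.0]
opening: 0.995
```

Call:
{"method": "move_arm", "body": {"plan": [[[0, 0, 0, 0, 0, 0, 0.055], [0, 0, 0, 0, 0, 0, 0.045], [0, 0, 0, 0, 0, 0, 0.03], [0, 0, 0, 0, 0, 0, 0.03], [0, 0, 0, 0, 0, 0, 0.03]]], "force": 40}}

```text
time: 5.35
eef_pos: [0.4856, 0.0789, 0.0854]
tcp_rot: [0.707, 0.708, -0.003, -0.001]
contact_force: [1.5, 0.1, 5.7]
opening: 0.509
```

Run:
```python
from h import *
go([0.487,0.08,0.088],90)
im=read_camera("side"); cv2.imwrite("pics/s2.png",cv2.resize(im[150:320,220:440,::-1],None,fx=3,fy=3))
```

```text
turn [-0.3  0.1  0.1] shift [ 0.0011  0.0014 -0.0026]  now [0.4856 0.0789 0.0854] t 5.35 op 0.509 F [1.5 0.1 5.7]
```

View pics/s2.png

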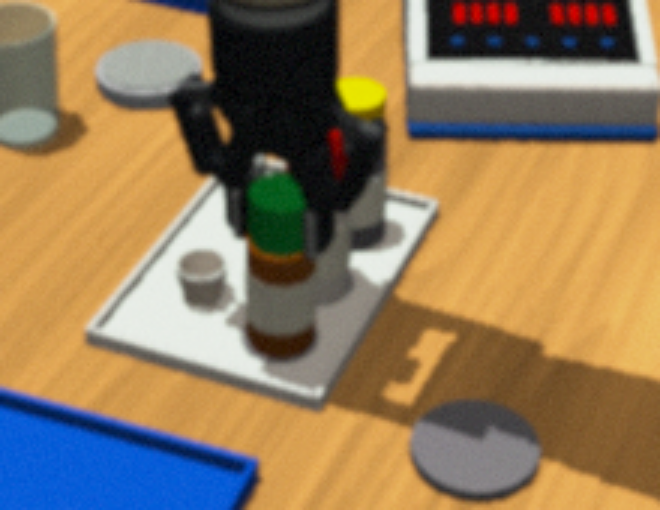

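The side view shows the green cap held between the fingers and the opening is about 43 mm, so the grasp is good. Lifting.

Call:
{"method": "move_arm", "body": {"plan": [[[0, 0, 0, 0, 0, -0.015, 0.03], [0, 0, 0, 0, 0, -0.04, 0.03], [0, 0, 0, 0, 0, -0.07, 0.03], [0, 0, 0, 0, 0, -0.1, 0.03], [0, 0, 0, 0, 0, -0.12, 0.03]]]}}

```text
time: 6.02
eef_pos: [0.486, 0.0793, 0.207]
tcp_rot: [0.707, 0.708, -0.003, -0.001]
contact_force: [-0.0, 0.5, -0.8]
opening: 0.505
```

Call:
{"method": "move_arm", "body": {"plan": [[[0, 0, 0, 0.02, 0.01, 0, 0.03], [0, 0, 0, 0.05, 0.02, 0, 0.03], [0, 0, 0, 0.08, 0.035, 0, 0.03], [0, 0, 0, 0.1, 0.045, 0, 0.03], [0, 0, 0, 0.1, 0.045, 0, 0.03]]]}}

```text
time: 6.65
eef_pos: [0.5307, 0.1802, 0.2062]
tcp_rot: [0.706, 0.708, -0.003, -0.001]
contact_force: [0.1, 0.4, -1.0]
opening: 0.506
```

Run:
```python
from h import *
go([0.54,0.375,0.2],90)
st=get_state(); im=read_camera("wrist"); cv2.imwrite("pics/wr3.png",im[:,:,::-1])
for x in pinpoint("wrist","tray"): print(x["p"],x["centre"],onz("wrist",x["centre"],0,st))
```

```text
turn [-0.4  0.2  0.2] shift [0.1948 0.01   0.0056]  now [0.5307 0.1802 0.2062] t 6.65 op 0.506 F [ 0.1  0.4 -1. ]
0.59 [324.2, 61.8] [0.53496235 0.31382478 0.        ]
```

View pics/wr3.png

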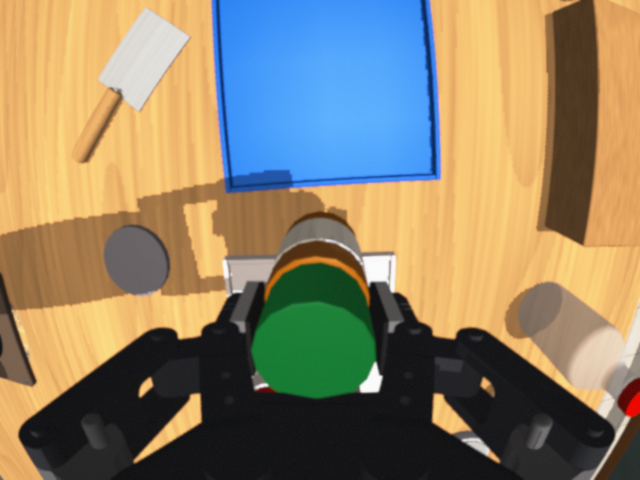

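The tray's near rim corners are at (228,191) and (440,179), and the green bottle hangs straight in the jaws.

Run:
```python
from h import *
st=get_state()
a=onz("wrist",(228,191),.018,st);b=onz("wrist",(440,179),.018,st); c=b-a
print(a,b,np.linalg.norm(c),np.degrees(np.arctan2(c[1],c[0])))
u=c/np.linalg.norm(c); v=np.array([-u[1],u[0],0]); print("ctr",(a+b)/2+v*.115)
# corners in other cameras
for n,cs in (("scene",[(443,258),(571,277),(567,356),(424,324)]),("side",[(212,280),(306,299),(248,409),(138,373)])):
    p=np.array([onz(n,q,.018) for q in cs]); print(n,p.round(3)[:,:2].tolist(),p.mean(0).round(4))
```

```text
[0.44715195 0.1938017  0.018     ] [0.64207208 0.20656494 0.018     ] 0.19533754656645363 3.7463422148892596
ctr [0.53709798 0.31493758 0.018     ]
scene [[0.456, 0.198], [0.423, 0.426], [0.625, 0.437], [0.642, 0.214]] [0.5366 0.3188 0.018 ]
side [[0.634, 0.216], [0.451, 0.186], [0.427, 0.42], [0.616, 0.439]] [0.5321 0.315  0.018 ]
```

Call:
{"method": "move_arm", "body": {"plan": [[[0, 0, 0, 0.03, 0, 0, 0.03], [0, 0, 0, 0.08, 0, 0, 0.03], [0, 0, 0, 0.13, 0, 0, 0.03], [0, 0, 0, 0.175, 0, 0, 0.03], [0, 0, 0, 0.198, 0, 0, 0.03]]]}}

```text
time: 7.38
eef_pos: [0.5297, 0.3778, 0.2053]
tcp_rot: [0.706, 0.708, -0.004, -0.001]
contact_force: [-0.4, -0.5, -1.1]
opening: 0.5
```

Call:
{"method": "move_arm", "body": {"plan": [[[0, 0, 0, 0, 0, 0.025, 0.03], [0, 0, 0, 0, 0, 0.05, 0.03], [0, 0, 0, 0, 0, 0.075, 0.03], [0, 0, 0, 0, 0, 0.09, 0.03], [0, 0, 0, 0, 0, 0.1, 0.03]]]}}

```text
time: 8.0
eef_pos: [0.529, 0.3767, 0.1047]
tcp_rot: [0.707, 0.708, -0.004, -0.001]
contact_force: [-0.5, -0.2, -0.8]
opening: 0.503
```

Run:
```python
from h import *
go([0.531,0.378,0.084],90)
```

```text
turn [-0.5  0.2  0.1] shift [0.0014 0.0022 0.0207]  now [0.529  0.3767 0.1047] t 8.0 op 0.503 F [-0.5 -0.2 -0.8]
```

Call:
{"method": "move_arm", "body": {"plan": [[[0, 0, 0, 0, 0, 0.008, 0.03], [0, 0, 0, 0, 0, 0.015, 0.03], [0, 0, 0, 0, 0, 0.018, 0.03], [0, 0, 0, 0, 0, 0.02, 0.03], [0, 0, 0, 0, 0, 0.02, 0.03]]]}}

```text
time: 8.62
eef_pos: [0.5289, 0.3767, 0.0849]
tcp_rot: [0.707, 0.708, -0.004, -0.001]
contact_force: [0.6, -0.5, -1.5]
opening: 0.505
```

Call:
{"method": "move_arm", "body": {"plan": [[[0, 0, 0, 0, 0, 0.0005, 0.03], [0, 0, 0, 0, 0, 0.001, 0.03], [0, 0, 0, 0, 0, 0.0015, 0.03], [0, 0, 0, 0, 0, 0.002, 0.03], [0, 0, 0, 0, 0, 0.002, 0.03]]]}}

```text
time: 9.25
eef_pos: [0.5294, 0.377, 0.0845]
tcp_rot: [0.706, 0.708, -0.004, -0.001]
contact_force: [-0.5, -1.3, 5.5]
opening: 0.508
```

Contact: 5.5 N upward. Releasing and backing up.

Call:
{"method": "move_arm", "body": {"plan": [[[0, 0, 0, 0, 0, 0, 0.05], [0, 0, 0, 0, 0, 0, 0.065], [0, 0, 0, 0, 0, 0, 0.085], [0, 0, 0, 0, 0, 0, 0.085], [0, 0, 0, 0, 0, 0, 0.085]]]}}

```text
time: 9.88
eef_pos: [0.5293, 0.377, 0.0843]
tcp_rot: [0.707, 0.708, -0.004, -0.001]
contact_force: [0.3, -0.3, 0.5]
opening: 0.998
```

Call:
{"method": "move_arm", "body": {"plan": [[[0, 0, 0, 0, 0, -0.02, 0.085], [0, 0, 0, 0, 0, -0.05, 0.085], [0, 0, 0, 0, 0, -0.09, 0.085], [0, 0, 0, 0, 0, -0.12, 0.085], [0, 0, 0, 0, 0, -0.14, 0.085]]]}}

```text
time: 10.5
eef_pos: [0.5311, 0.3779, 0.2281]
tcp_rot: [0.707, 0.708, -0.002, -0.001]
contact_force: [0.5, -0.1, 0.3]
opening: 0.994
```

Call:
{"method": "move_arm", "body": {"plan": [[[0, 0, 0, -0.05, -0.005, 0, 0.085], [0, 0, 0, -0.11, -0.01, 0, 0.085], [0, 0, 0, -0.17, -0.02, 0, 0.085], [0, 0, 0, -0.23, -0.03, 0, 0.085], [0, 0, 0, -0.29, -0.04, 0, 0.085]]]}}

```text
time: 11.12
eef_pos: [0.4909, 0.0862, 0.2291]
tcp_rot: [0.706, 0.708, -0.002, -0.0]
contact_force: [1.8, -0.8, 0.7]
opening: 0.996
```

Run:
```python
from h import *
go([0.488,0.016,0.2],90)
st=get_state(); im=read_camera("wrist"); cv2.imwrite("pics/wr4.png",im[:,:,::-1])
print(proj("wrist",[(.4883,.0155,.126)],st))
```

```text
turn [-0.2  0.1  0.1] shift [-0.0701 -0.003   0.0293]  now [0.4909 0.0862 0.2291] t 11.12 op 0.996 F [ 1.8 -0.8  0.7]
[[314.09619013 322.94057571]]
```

View pics/wr4.png

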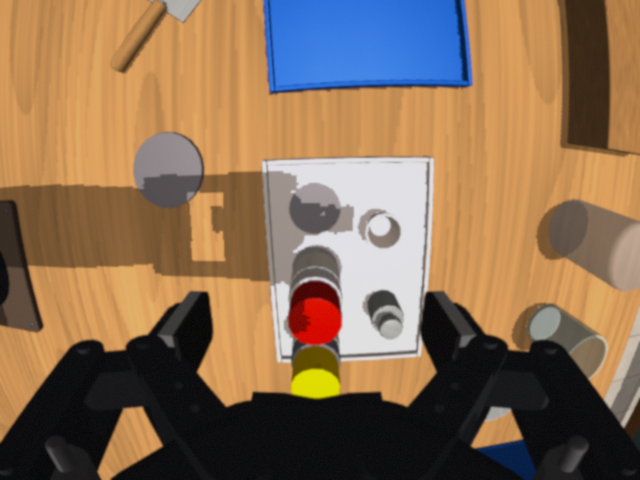

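```bash
sed -e 's/"wrist","scene","side"\]}/"wrist","scene"]}/' -e 's/"wrist":(240,30,400,240)/"wrist":(280,260,350,400)/' -e '/^rng/s/"green":\[(50,75)\],//' caps.py > caps2.py; python3 caps2.py
python3 - <<'E'
from h import *
im=cv2.imread("pics/wr4.png"); cv2.imwrite("pics/c4.png",cv2.resize(im[230:410,250:410],None,fx=3.3,fy=3.3))
st=get_state()
t=np.linspace(0,2*np.pi,5)[:4]
for z in (.126,.09): print(proj("wrist",np.c_[.4883+.021*np.cos(t),.0155+.021*np.sin(t),0*t+z],st).round())
E
```

```text
red [('wrist', [0.4884, 0.0149], 2790), ('scene', [0.4873, 0.0164], 501)]
yellow [('wrist', [0.489, -0.0493], 2433), ('scene', [0.4872, -0.0488], 523)]
[[342. 322.]
 [314. 297.]
 [286. 322.]
 [314. 346.]]
[[340. 301.]
 [314. 278.]
 [290. 301.]
 [315. 323.]]
```

View pics/c4.png

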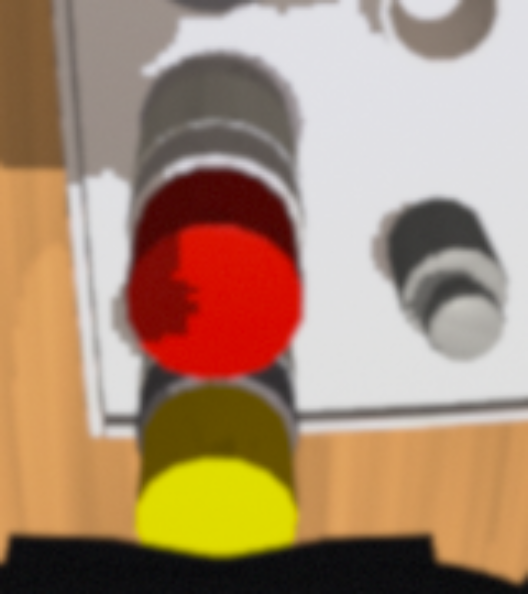

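Silhouette fits agree: red is at (0.488, 0.015) and yellow at (0.489, -0.049).

Call:
{"method": "move_arm", "body": {"plan": [[[0, 0, 0, -0.035, -0.001, 0, 0.085], [0, 0, 0, -0.071, -0.002, 0.02, 0.085], [0, 0, 0, -0.071, -0.002, 0.06, 0.085], [0, 0, 0, -0.071, -0.002, 0.08, 0.085], [0, 0, 0, -0.071, -0.002, 0.08, 0.085]]]}}

```text
time: 11.9
eef_pos: [0.4877, 0.0158, 0.1474]
tcp_rot: [0.708, 0.706, -0.003, -0.002]
contact_force: [0.6, -0.6, 0.4]
opening: 0.993
```

Call:
{"method": "move_arm", "body": {"plan": [[[0, 0, 0, 0, 0, 0.02, 0.085], [0, 0, 0, 0, 0, 0.04, 0.085], [0, 0, 0, 0, 0, 0.055, 0.085], [0, 0, 0, 0, 0, 0.062, 0.085], [0, 0, 0, 0, 0, 0.062, 0.085]]]}}

```text
time: 12.52
eef_pos: [0.4874, 0.0159, 0.0855]
tcp_rot: [0.708, 0.707, -0.003, -0.003]
contact_force: [-0.7, -0.6, -0.1]
opening: 0.995
```

Call:
{"method": "move_arm", "body": {"plan": [[[0, 0, 0, 0, 0, 0, 0.055], [0, 0, 0, 0, 0, 0, 0.045], [0, 0, 0, 0, 0, 0, 0.03], [0, 0, 0, 0, 0, 0, 0.03], [0, 0, 0, 0, 0, 0, 0.03]]], "force": 40}}

```text
time: 13.15
eef_pos: [0.4885, 0.0157, 0.0866]
tcp_rot: [0.708, 0.707, -0.002, -0.001]
contact_force: [1.1, 1.1, 5.5]
opening: 0.495
```

Call:
{"method": "move_arm", "body": {"plan": [[[0, 0, 0, 0, 0, -0.015, 0.03], [0, 0, 0, 0, 0, -0.04, 0.03], [0, 0, 0, 0, 0, -0.07, 0.03], [0, 0, 0, 0, 0, -0.1, 0.03], [0, 0, 0, 0, 0, -0.12, 0.03]]]}}

```text
time: 13.78
eef_pos: [0.4886, 0.0159, 0.2079]
tcp_rot: [0.708, 0.707, -0.002, -0.002]
contact_force: [-0.1, 0.4, -1.3]
opening: 0.496
```

Run:
```python
from h import *
go([0.536,0.316,0.205],90)
im=read_camera("side"); cv2.imwrite("pics/s5.png",im[:,:,::-1])
```

```text
turn [-0.3  0.  -0.1] shift [0.3002 0.047  0.0024]  now [0.4886 0.0159 0.2079] t 13.78 op 0.496 F [-0.1  0.4 -1.3]
```

View pics/s5.png

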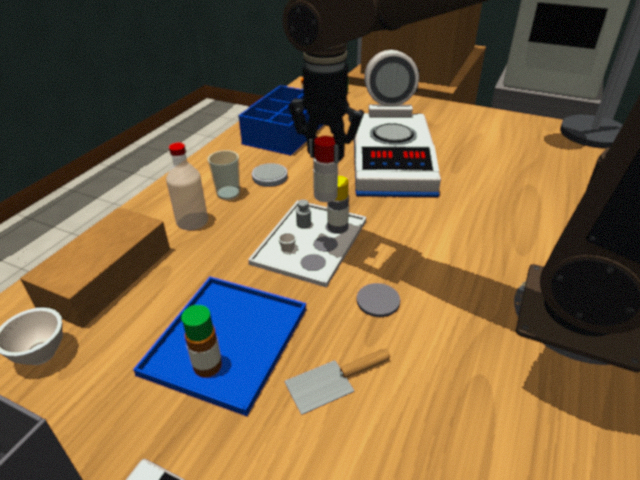

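Green is standing in the tray at (204,345) and red is lifted upright at (325,165). Carrying red to the tray.

Call:
{"method": "move_arm", "body": {"plan": [[[0, 0, 0, 0.03, 0.005, 0, 0.03], [0, 0, 0, 0.08, 0.012, 0, 0.03], [0, 0, 0, 0.13, 0.02, 0, 0.03], [0, 0, 0, 0.18, 0.028, 0, 0.03], [0, 0, 0, 0.22, 0.035, 0, 0.03]]]}}

```text
time: 14.45
eef_pos: [0.5243, 0.2373, 0.2091]
tcp_rot: [0.707, 0.707, -0.002, -0.0]
contact_force: [0.3, -0.4, -1.6]
opening: 0.502
```

Run:
```python
from h import *
go([0.536,0.316,0.105],90)
```

```text
turn [-0.2  0.1 -0. ] shift [0.0789 0.012  0.1039]  now [0.5243 0.2373 0.2091] t 14.45 op 0.502 F [ 0.3 -0.4 -1.6]
```

Call:
{"method": "move_arm", "body": {"plan": [[[0, 0, 0, 0.04, 0.006, 0, 0.03], [0, 0, 0, 0.079, 0.012, 0, 0.03], [0, 0, 0, 0.079, 0.012, 0.03, 0.03], [0, 0, 0, 0.079, 0.012, 0.07, 0.03], [0, 0, 0, 0.079, 0.012, 0.103, 0.03]]]}}

```text
time: 15.08
eef_pos: [0.5343, 0.3156, 0.1031]
tcp_rot: [0.707, 0.707, -0.004, -0.001]
contact_force: [-0.3, -0.2, -1.2]
opening: 0.498
```

Run:
```python
from h import *
go([0.536,0.316,0.085],90)
```

```text
turn [-0.4  0.2  0. ] shift [0.0005 0.0018 0.0181]  now [0.5343 0.3156 0.1031] t 15.07 op 0.498 F [-0.3 -0.2 -1.2]
```

Call:
{"method": "move_arm", "body": {"plan": [[[0, 0, 0, 0, 0, 0.008, 0.03], [0, 0, 0, 0, 0, 0.015, 0.03], [0, 0, 0, 0, 0, 0.017, 0.03], [0, 0, 0, 0, 0, 0.018, 0.03], [0, 0, 0, 0, 0, 0.0185, 0.03]]]}}

```text
time: 15.7
eef_pos: [0.5348, 0.3158, 0.0857]
tcp_rot: [0.707, 0.707, -0.003, -0.001]
contact_force: [-0.0, -0.4, 2.2]
opening: 0.496
```

Contact at 2.2 N. Releasing, lifting, then over to yellow.

Call:
{"method": "move_arm", "body": {"plan": [[[0, 0, 0, 0, 0, 0, 0.05], [0, 0, 0, 0, 0, 0, 0.065], [0, 0, 0, 0, 0, 0, 0.085], [0, 0, 0, 0, 0, 0, 0.085], [0, 0, 0, 0, 0, 0, 0.085]]]}}

```text
time: 16.32
eef_pos: [0.5348, 0.3157, 0.0856]
tcp_rot: [0.707, 0.707, -0.003, -0.001]
contact_force: [1.0, -0.2, -1.2]
opening: 1.0
```

Call:
{"method": "move_arm", "body": {"plan": [[[0, 0, 0, 0, 0, -0.02, 0.085], [0, 0, 0, 0, 0, -0.05, 0.085], [0, 0, 0, 0, 0, -0.09, 0.085], [0, 0, 0, 0, 0, -0.12, 0.085], [0, 0, 0, 0, 0, -0.14, 0.085]]]}}

```text
time: 16.95
eef_pos: [0.5363, 0.3166, 0.2293]
tcp_rot: [0.707, 0.707, -0.001, 0.0]
contact_force: [-1.3, -0.5, 0.7]
opening: 0.994
```

Call:
{"method": "move_arm", "body": {"plan": [[[0, 0, 0, -0.05, -0.005, 0, 0.085], [0, 0, 0, -0.11, -0.01, 0, 0.085], [0, 0, 0, -0.17, -0.02, 0, 0.085], [0, 0, 0, -0.23, -0.03, 0, 0.085], [0, 0, 0, -0.29, -0.04, 0, 0.085]]]}}

```text
time: 17.58
eef_pos: [0.4956, 0.0249, 0.2303]
tcp_rot: [0.707, 0.707, -0.001, 0.0]
contact_force: [0.1, -0.1, 0.1]
opening: 0.991
```

```bash
python3 - <<'E'
from h import *
go([0.489,-0.049,0.15],90)
E
sed -i '/^rng/s/"red":\[(0,6),(174,180)\],//' caps2.py; python3 caps2.py
```

```text
turn [-0.1  0.1  0. ] shift [-0.0737 -0.0066  0.0804]  now [0.4956 0.0249 0.2303] t 17.57 op 0.991 F [ 0.1 -0.1  0.1]
yellow [('wrist', [0.4891, -0.0493], 2785), ('scene', [0.4876, -0.0487], 517)]
```

Call:
{"method": "move_arm", "body": {"plan": [[[0, 0, 0, -0.037, -0.003, 0, 0.085], [0, 0, 0, -0.074, -0.006, 0.02, 0.085], [0, 0, 0, -0.074, -0.006, 0.06, 0.085], [0, 0, 0, -0.074, -0.006, 0.08, 0.085], [0, 0, 0, -0.074, -0.006, 0.08, 0.085]]]}}

```text
time: 18.3
eef_pos: [0.4876, -0.0515, 0.1488]
tcp_rot: [0.709, 0.705, -0.003, -0.001]
contact_force: [0.3, -0.7, -0.2]
opening: 0.995
```

Call:
{"method": "move_arm", "body": {"plan": [[[0, 0, 0, 0, 0, 0.02, 0.085], [0, 0, 0, 0, 0, 0.04, 0.085], [0, 0, 0, 0, 0, 0.055, 0.085], [0, 0, 0, 0, 0, 0.063, 0.085], [0, 0, 0, 0, 0, 0.063, 0.085]]]}}

```text
time: 18.92
eef_pos: [0.4873, -0.0515, 0.0857]
tcp_rot: [0.709, 0.705, -0.003, -0.002]
contact_force: [0.4, -0.3, 0.0]
opening: 0.995
```

Call:
{"method": "move_arm", "body": {"plan": [[[0, 0, 0, 0, 0, 0, 0.055], [0, 0, 0, 0, 0, 0, 0.045], [0, 0, 0, 0, 0, 0, 0.03], [0, 0, 0, 0, 0, 0, 0.03], [0, 0, 0, 0, 0, 0, 0.03]]], "force": 40}}

```text
time: 19.55
eef_pos: [0.489, -0.0519, 0.0878]
tcp_rot: [0.709, 0.705, -0.002, 0.0]
contact_force: [0.7, 0.8, 6.6]
opening: 0.484
```

Call:
{"method": "move_arm", "body": {"plan": [[[0, 0, 0, 0, 0, -0.015, 0.03], [0, 0, 0, 0, 0, -0.04, 0.03], [0, 0, 0, 0, 0, -0.07, 0.03], [0, 0, 0, 0, 0, -0.1, 0.03], [0, 0, 0, 0, 0, -0.12, 0.03]]]}}

```text
time: 20.18
eef_pos: [0.4894, -0.0517, 0.2099]
tcp_rot: [0.709, 0.705, -0.001, 0.001]
contact_force: [-0.1, -1.0, -1.1]
opening: 0.48
```

Call:
{"method": "move_arm", "body": {"plan": [[[0, 0, 0, 0.03, 0.005, 0, 0.03], [0, 0, 0, 0.08, 0.012, 0, 0.03], [0, 0, 0, 0.13, 0.02, 0, 0.03], [0, 0, 0, 0.18, 0.028, 0, 0.03], [0, 0, 0, 0.22, 0.035, 0, 0.03]]]}}

```text
time: 20.8
eef_pos: [0.5255, 0.1699, 0.2096]
tcp_rot: [0.709, 0.705, -0.001, 0.001]
contact_force: [1.3, -1.2, -1.4]
opening: 0.48
```

Run:
```python
from h import *
go([0.541,0.253,0.105],90)
st=get_state();im=read_camera("wrist"); cv2.imwrite("pics/wr6.png",im[:,:,::-1])
```

```text
turn [-0.   0.2 -0.3] shift [0.0835 0.0151 0.1043]  now [0.5255 0.1699 0.2096] t 20.8 op 0.48 F [ 1.3 -1.2 -1.4]
```

View pics/wr6.png

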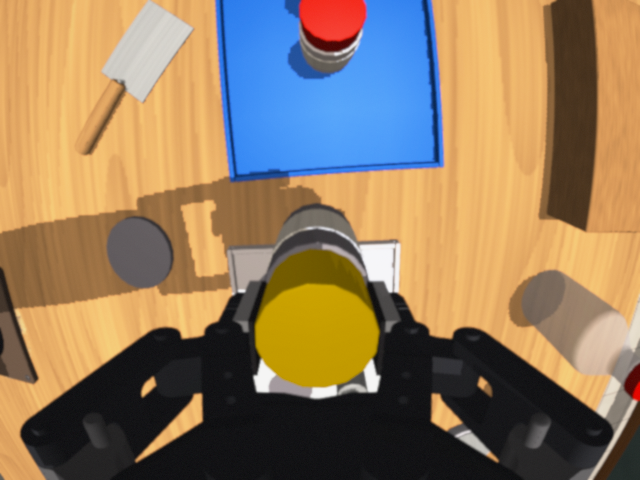

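Yellow is held straight and red stands in the tray at (333,30). The spot for yellow is free.

Call:
{"method": "move_arm", "body": {"plan": [[[0, 0, 0, 0.04, 0.007, 0, 0.03], [0, 0, 0, 0.083, 0.015, 0, 0.03], [0, 0, 0, 0.083, 0.015, 0.03, 0.03], [0, 0, 0, 0.083, 0.015, 0.07, 0.03], [0, 0, 0, 0.083, 0.015, 0.104, 0.03]]]}}

```text
time: 21.48
eef_pos: [0.5405, 0.2565, 0.1046]
tcp_rot: [0.708, 0.706, -0.0, -0.0]
contact_force: [0.1, 0.4, -1.7]
opening: 0.483
```

Call:
{"method": "move_arm", "body": {"plan": [[[0, 0, 0, 0, 0, 0.007, 0.03], [0, 0, 0, 0, 0, 0.013, 0.03], [0, 0, 0, 0, 0, 0.015, 0.03], [0, 0, 0, 0, 0, 0.016, 0.03], [0, 0, 0, 0, 0, 0.0165, 0.03]]]}}

```text
time: 22.1
eef_pos: [0.541, 0.2567, 0.0891]
tcp_rot: [0.708, 0.706, 0.0, -0.0]
contact_force: [0.3, 0.0, -1.6]
opening: 0.475
```

Call:
{"method": "move_arm", "body": {"plan": [[[0, 0, 0, 0, 0, 0.001, 0.03], [0, 0, 0, 0, 0, 0.002, 0.03], [0, 0, 0, 0, 0, 0.0025, 0.03], [0, 0, 0, 0, 0, 0.003, 0.03], [0, 0, 0, 0, 0, 0.003, 0.03]]]}}

```text
time: 22.72
eef_pos: [0.5411, 0.2567, 0.0869]
tcp_rot: [0.708, 0.706, 0.0, -0.0]
contact_force: [-2.7, -0.8, 4.7]
opening: 0.481
```

Call:
{"method": "move_arm", "body": {"plan": [[[0, 0, 0, 0, 0, 0, 0.05], [0, 0, 0, 0, 0, 0, 0.065], [0, 0, 0, 0, 0, 0, 0.085], [0, 0, 0, 0, 0, 0, 0.085], [0, 0, 0, 0, 0, 0, 0.085]]]}}

```text
time: 23.35
eef_pos: [0.5411, 0.2567, 0.0868]
tcp_rot: [0.708, 0.706, 0.0, -0.0]
contact_force: [0.2, 0.1, -0.7]
opening: 0.996
```

Call:
{"method": "move_arm", "body": {"plan": [[[0, 0, 0, 0, 0, -0.02, 0.085], [0, 0, 0, 0, 0, -0.05, 0.085], [0, 0, 0, 0, 0, -0.09, 0.085], [0, 0, 0, 0, 0, -0.12, 0.085], [0, 0, 0, 0, 0, -0.14, 0.085]]]}}

```text
time: 23.98
eef_pos: [0.5419, 0.2569, 0.2304]
tcp_rot: [0.708, 0.706, 0.002, 0.001]
contact_force: [0.4, 0.9, 0.1]
opening: 0.992
```

Call:
{"method": "move_arm", "body": {"plan": [[[0, 0, 10, -0.05, -0.005, 0, 0.085], [0, 0, 20, -0.11, -0.01, 0, 0.085], [0, 0, 30, -0.17, -0.02, 0, 0.085], [0, 0, 40, -0.22, -0.03, 0, 0.085], [0, 0, 50, -0.27, -0.03, 0, 0.085]]]}}

```text
time: 24.6
eef_pos: [0.5101, -0.0145, 0.2301]
tcp_rot: [0.941, 0.338, 0.002, -0.0]
contact_force: [-0.0, -0.4, -0.6]
opening: 0.997
```

Run:
```python
from h import *
go([0.5,-0.028,0.2],0)
```

```text
turn [-0.  -0.3 39.5] shift [-0.0165  0.0039  0.0301]  now [ 0.5101 -0.0145  0.2301] t 24.6 op 0.997 F [-0.  -0.4 -0.6]
```

Call:
{"method": "move_arm", "body": {"plan": [[[0, 0, 10, -0.004, 0.001, 0, 0.085], [0, 0, 20, -0.01, 0.002, 0, 0.085], [0, 0, 30, -0.016, 0.004, 0, 0.085], [0, 0, 39.5, -0.016, 0.004, 0, 0.085], [0, 0, 39.5, -0.016, 0.004, 0, 0.085]]]}}

```text
time: 25.22
eef_pos: [0.5001, -0.0278, 0.2303]
tcp_rot: [1.0, 0.001, 0.002, -0.001]
contact_force: [0.7, -0.3, -0.2]
opening: 0.993
```

Run:
```python
from h import *
go([0.5605,-0.028,0.12],0)
st=get_state()
im=read_camera("wrist"); cv2.imwrite("pics/wr7.png",im[:,:,::-1])
im=read_camera("side"); cv2.imwrite("pics/s7.png",im[:,:,::-1])
for n in ["weight"]:
    for c in ["wrist","side"]:
        for x in cut_out(c,n)[:1]:
            ys,xs=np.nonzero(x["pixels"]); print(c,x["p"],x["centre"],xs.min(),xs.max(),ys.min(),ys.max())
print(proj("wrist",[(.5605,-.028,.066)],st))
```

```text
turn [-0.1 -0.3  0.1] shift [0.0599 0.0005 0.1106]  now [ 0.5001 -0.0278  0.2303] t 25.23 op 0.993 F [ 0.7 -0.3 -0.2]
wrist 0.79 [316.5, 139.1] 298 335 123 158
side 0.77 [300.6, 214.9] 296 310 201 227
[[316.20871116 141.71284578]]
```

View pics/wr7.png

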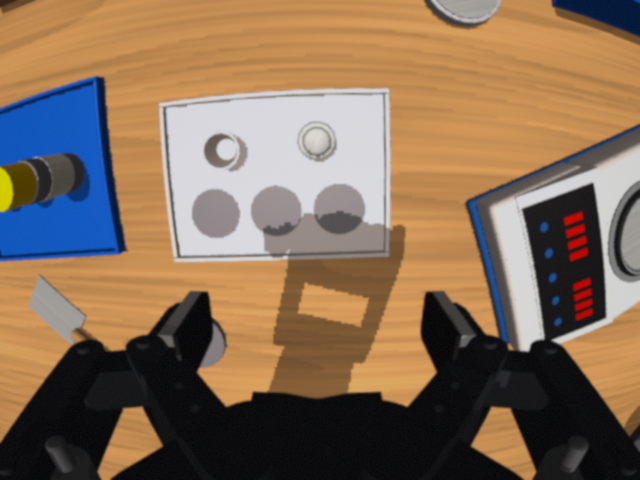

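View pics/s7.png

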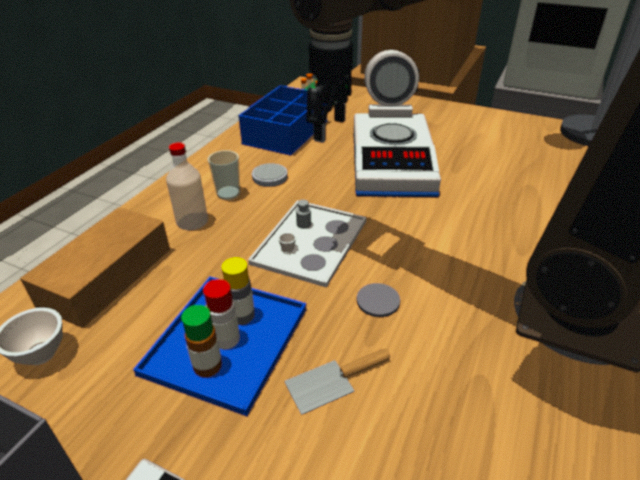

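The three bottles stand in the tray, and the weight at (317,140) is within about 1 px of my prediction. Approaching the weight with the jaws along y.

Call:
{"method": "move_arm", "body": {"plan": [[[0, 0, 0, 0.03, 0, 0.02, 0.06], [0, 0, 0, 0.061, 0, 0.05, 0.06], [0, 0, 0, 0.061, 0, 0.09, 0.06], [0, 0, 0, 0.061, 0, 0.11, 0.06], [0, 0, 0, 0.061, 0, 0.11, 0.06]]]}}

```text
time: 26.05
eef_pos: [0.5603, -0.0269, 0.1182]
tcp_rot: [1.0, 0.001, -0.0, -0.001]
contact_force: [0.2, -0.0, 0.3]
opening: 0.703
```

Run:
```python
from h import *
go([0.561,-0.028,0.012],0)
st=get_state()
im=read_camera("wrist"); cv2.imwrite("pics/wr8.png",im[:,:,::-1])
print(proj("wrist",[(.561,-.028,.066)],st))
```

```text
turn [-0.2  0.   0.2] shift [0.0007 0.0014 0.1062]  now [ 0.5603 -0.0269  0.1182] t 26.05 op 0.703 F [ 0.2 -0.   0.3]
[[317.22569961 255.95048478]]
```

View pics/wr8.png

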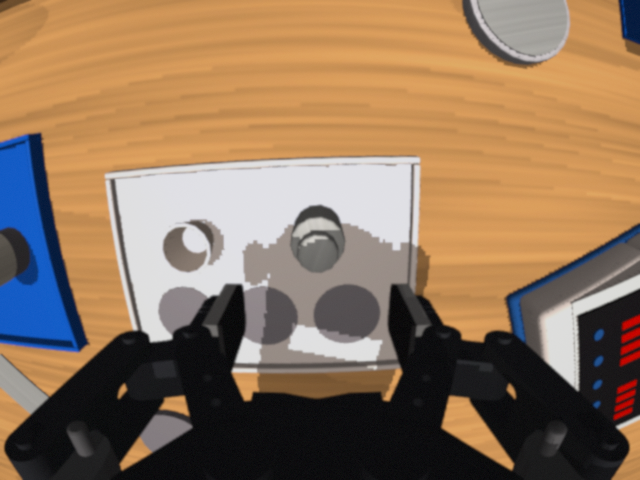

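The knob is at (318,251) and I predicted (317,256), about 2 mm off. I'll use x = 0.562.

Call:
{"method": "move_arm", "body": {"plan": [[[0, 0, 0, 0.002, 0.001, 0.03, 0.06], [0, 0, 0, 0.002, 0.001, 0.06, 0.06], [0, 0, 0, 0.002, 0.001, 0.085, 0.06], [0, 0, 0, 0.002, 0.001, 0.1, 0.06], [0, 0, 0, 0.002, 0.001, 0.105, 0.06]]]}}

```text
time: 26.72
eef_pos: [0.5643, -0.028, 0.0153]
tcp_rot: [1.0, 0.001, 0.002, -0.001]
contact_force: [0.7, 0.7, -0.0]
opening: 0.703
```

Call:
{"method": "move_arm", "body": {"plan": [[[0, 0, 0, 0, 0, 0, 0.045], [0, 0, 0, 0, 0, 0, 0.035], [0, 0, 0, 0, 0, 0, 0.02], [0, 0, 0, 0, 0, 0, 0.02], [0, 0, 0, 0, 0, 0, 0.02]]], "force": 50}}

```text
time: 27.35
eef_pos: [0.5655, -0.028, 0.0169]
tcp_rot: [1.0, 0.001, 0.003, -0.001]
contact_force: [-0.2, 1.3, 6.2]
opening: 0.381
```

Run:
```python
from h import *
go([0.562,-0.028,0.25],0)
im=read_camera("side"); cv2.imwrite("pics/s9.png",cv2.resize(im[150:320,220:440,::-1],None,fx=3,fy=3))
```

```text
turn [-0.1 -0.4  0.1] shift [-0.002  -0.0004 -0.2332]  now [ 0.5655 -0.028   0.0169] t 27.35 op 0.381 F [-0.2  1.3  6.2]
```

View pics/s9.png

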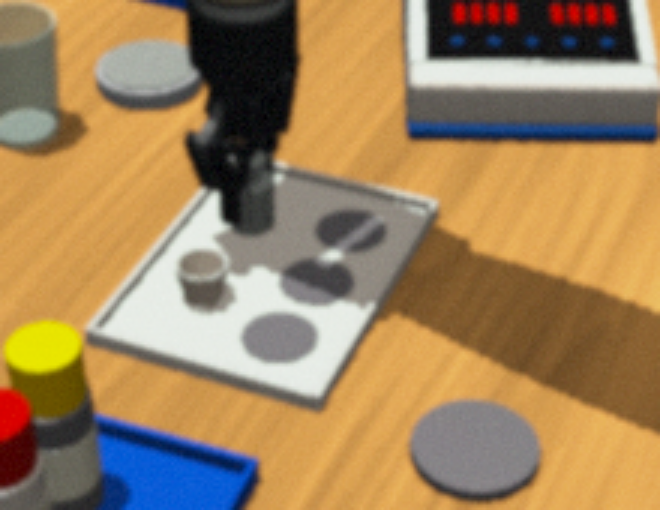

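The cylinder is gripped, with a 33 mm opening against its 34 mm. Lifting, then measuring the pan.

Call:
{"method": "move_arm", "body": {"plan": [[[0, 0, 0, 0, 0, -0.015, 0.02], [0, 0, 0, 0, 0, -0.05, 0.02], [0, 0, 0, 0, 0, -0.1, 0.02], [0, 0, 0, 0, 0, -0.16, 0.02], [0, 0, 0, 0, 0, -0.2, 0.02]]]}}

```text
time: 28.02
eef_pos: [0.5644, -0.0287, 0.2202]
tcp_rot: [1.0, 0.001, 0.005, -0.0]
contact_force: [0.7, -1.5, -3.2]
opening: 0.382
```

Call:
{"method": "move_arm", "body": {"plan": [[[0, 0, -5, -0.02, 0.03, 0, 0.02], [0, 0, -10, -0.05, 0.08, 0, 0.02], [0, 0, -15, -0.09, 0.13, 0, 0.02], [0, 0, -20, -0.12, 0.17, 0, 0.02], [0, 0, -20, -0.13, 0.19, 0, 0.02]]]}}

```text
time: 28.65
eef_pos: [0.4325, -0.2205, 0.2185]
tcp_rot: [0.985, 0.174, 0.004, 0.0]
contact_force: [0.2, 0.4, -2.6]
opening: 0.379
```

Run:
```python
from h import *
go([0.483,-0.41,0.22],20)
st=get_state()
for c in ["wrist","side","scene"]:
    im=read_camera(c); cv2.imwrite(f"pics/{c}10.png",im[:,:,::-1])
```

```text
turn [ 0.1 -0.4  0. ] shift [-0.0174  0.1953 -0.0012]  now [ 0.4325 -0.2205  0.2185] t 28.65 op 0.379 F [ 0.2  0.4 -2.6]
```

View pics/wrist10.png

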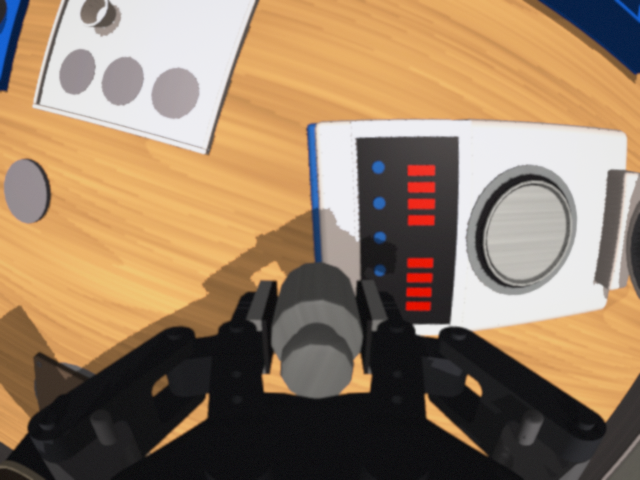

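View pics/scene10.png

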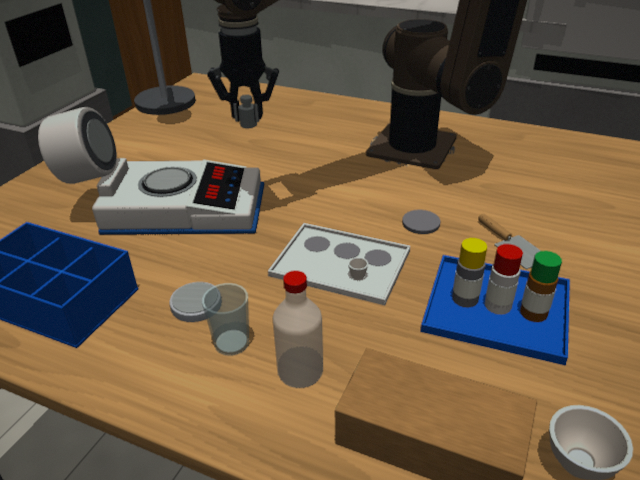

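Run:
```python
from h import *
st=get_state()
print(onz("wrist",(527,233),.08,st), onz("scene",(168,180.5),.08), onz("side",(393.5,131.5),.08))
# model fit overlay: ring r=.049 at z .08
for c,n in (("wrist","wrist10"),("scene","scene10"),("side","side10")):
    im=cv2.imread(f"pics/{n}.png"); t=np.linspace(0,2*np.pi,80)
    p=onz("wrist",(527,233),.08,st)
    for r,z,col in ((.049,.08,(0,0,255)),(.044,.076,(0,255,0))):
        q=proj(c,np.c_[p[0]+r*np.cos(t),p[1]+r*np.sin(t),0*t+z],st)
        cv2.polylines(im,[np.round(q*8).astype(np.int32)],True,col,1,shift=3)
    q=q.mean(0).astype(int); s=im[max(0,q[1]-70):q[1]+70,max(0,q[0]-90):q[0]+90]
    cv2.imwrite(f"pics/{n}o.png",cv2.resize(s,(540,420)))
a=[cv2.imread(f"pics/{n}o.png")[:, :] for n in ("wrist10","scene10","side10")]
cv2.imwrite("pics/o10.png",cv2.resize(np.hstack(a),None,fx=.49,fy=.9))
```

```text
[ 0.48897612 -0.39778063  0.08      ] [ 0.49687557 -0.39233735  0.08      ] [ 0.48665899 -0.39873112  0.08      ]
```

View pics/o10.png

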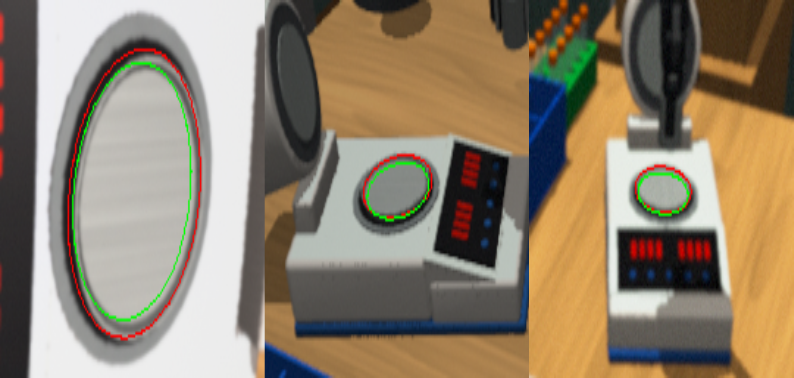

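Run:
```python
from h import *
st=get_state()
z=st["eef_pos"][2]-.0109+.060
p=onz("wrist",(317,366),z,st); print(p, R.from_quat(st["tcp_rot"]).inv().apply(p-st["eef_pos"]))
go([.487,-.394,.21],20)
im=cv2.imread("pics/wrist10.png"); cv2.imwrite("pics/c10.png",cv2.resize(im[240:420,220:420],None,fx=3,fy=3))
```

```text
[ 0.4341793  -0.22005201  0.26780469] [ 0.0004132   0.00064986 -0.04909706]
turn [ 0.1 -0.5  0. ] shift [-0.01    0.1821  0.009 ]  now [ 0.434  -0.2195  0.2187] t 28.8 op 0.386 F [-1.1  0.4 -3.1]
```

View pics/c10.png

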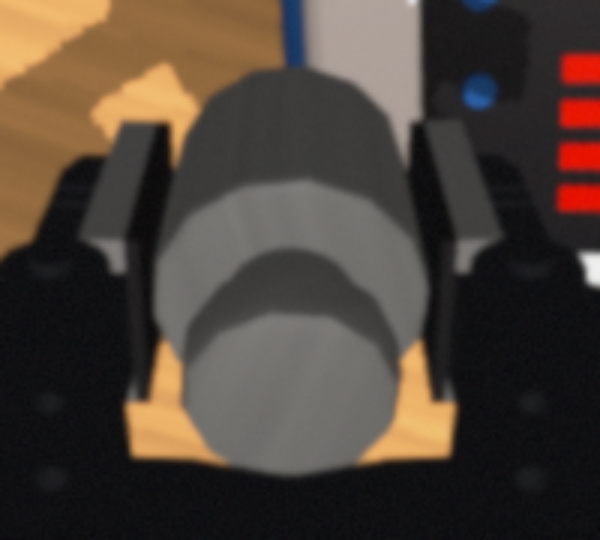

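Call:
{"method": "move_arm", "body": {"plan": [[[0, 0, 0, -0.001, 0.03, 0, 0.02], [0, 0, 0, -0.003, 0.08, 0, 0.02], [0, 0, 0, -0.005, 0.13, 0, 0.02], [0, 0, 0, -0.006, 0.17, 0, 0.02], [0, 0, 0, -0.0065, 0.184, 0, 0.02]]]}}

```text
time: 29.42
eef_pos: [0.4917, -0.3953, 0.2183]
tcp_rot: [0.985, 0.174, 0.004, -0.0]
contact_force: [-0.1, 0.6, -2.5]
opening: 0.382
```

Call:
{"method": "move_arm", "body": {"plan": [[[0, 0, 0, 0, 0, 0.02, 0.02], [0, 0, 0, 0, 0, 0.04, 0.02], [0, 0, 0, 0, 0, 0.06, 0.02], [0, 0, 0, 0, 0, 0.08, 0.02], [0, 0, 0, 0, 0, 0.09, 0.02]]]}}

```text
time: 30.05
eef_pos: [0.4917, -0.394, 0.1259]
tcp_rot: [0.985, 0.174, 0.003, -0.002]
contact_force: [-1.2, -0.5, -3.0]
opening: 0.383
```

Run:
```python
from h import *
go([0.491,-0.395,0.087],20)
for c in ["wrist","side","scene"]:
    im=read_camera(c); cv2.imwrite(f"pics/{c}11.png",im[:,:,::-1])
a=cv2.imread("pics/scene11.png")[100:240,60:280]; b=cv2.imread("pics/side11.png")[50:200,320:460]; 
cv2.imwrite("pics/o11.png",np.hstack([cv2.resize(a,(420,420)),cv2.resize(b,(370,420))]))
```

```text
turn [-0.1 -0.4  0. ] shift [-0.0013  0.0007  0.0389]  now [ 0.4917 -0.394   0.1259] t 30.05 op 0.383 F [-1.2 -0.5 -3. ]
```

View pics/wrist11.png

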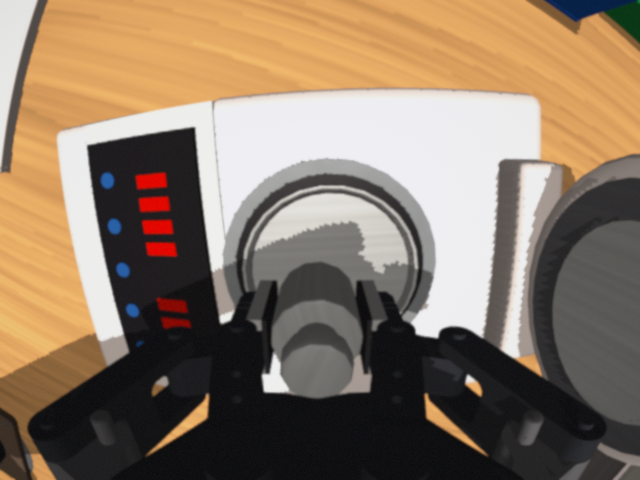

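View pics/o11.png

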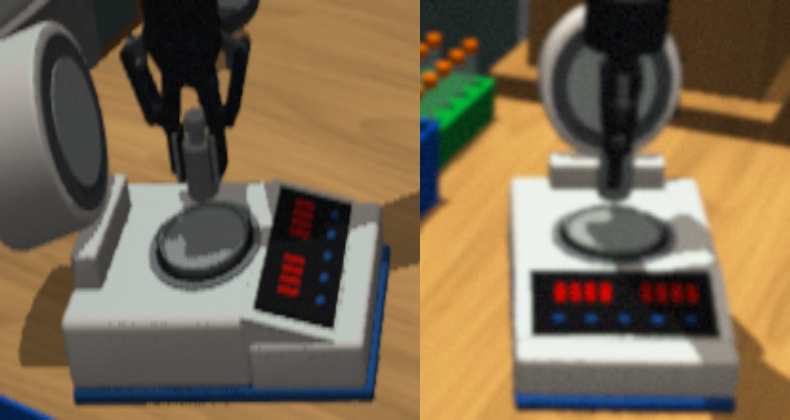

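Run:
```python
from h import *
from scipy.optimize import least_squares
st=get_state(); t=np.linspace(0,2*np.pi,180)
im=cv2.imread("pics/wrist11.png")
def b(p,r,z):
    q=proj("wrist",np.c_[p[0]+r*np.cos(t),p[1]+r*np.sin(t),0*t+z],st); return q[:,0].min(),q[:,0].max(),q[:,1].min()
for p in [(.491,-.395),(.489,-.398),(.494,-.402)]: print(p,np.round(b(p,.044,.077)),np.round(b(p,.049,.08)))
cv2.imwrite("pics/c11.png",cv2.resize(im[150:350,220:440],None,fx=3.6,fy=3))
```

```text
(0.491, -0.395) [236. 394. 181.] [226. 404. 172.]
(0.489, -0.398) [240. 397. 186.] [230. 407. 177.]
(0.494, -0.402) [249. 407. 180.] [239. 417. 171.]
```

View pics/c11.png

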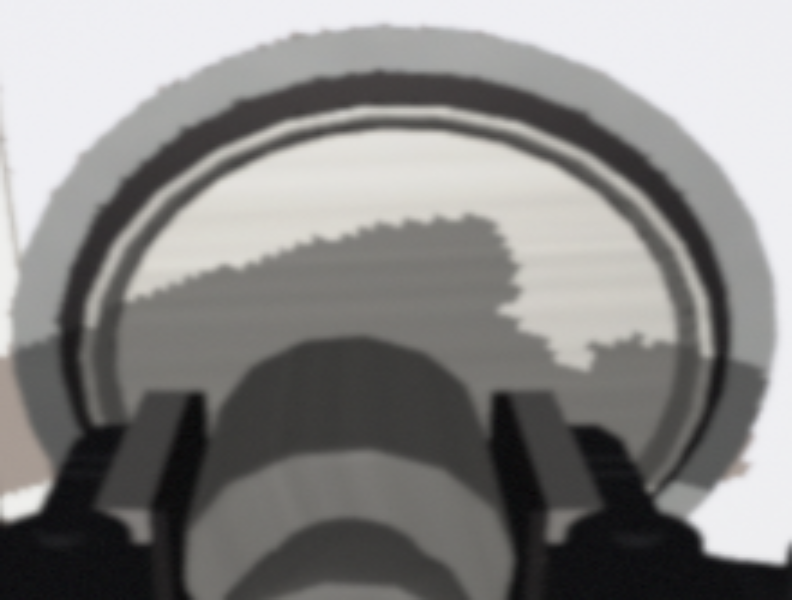

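Run:
```python
from h import *
st=get_state(); e=st["eef_pos"]; t=np.linspace(0,2*np.pi,60)
for c in ("scene","side"):
    im=cv2.imread(f"pics/{c}11.png"); k=4
    x0,y0,w,h=((110,120,110,100) if c=="scene" else (340,70,110,100))
    big=cv2.resize(im[y0:y0+h,x0:x0+w],None,fx=3.6,fy=3.6,interpolation=cv2.INTER_CUBIC)
    def dr(p,r,z,col):
        q=(proj(c,np.c_[p[0]+r*np.cos(t),p[1]+r*np.sin(t),0*t+z])-[x0,y0]+.5)*3.6
        cv2.polylines(big,[np.round(q).astype(np.int32)],True,col,1)
    zb=e[2]-.0109
    dr(e,.017,zb,(255,0,0)); dr(e,.012,zb+.06,(255,0,0))
    dr((.489,-.397),.049,.08,(0,255,0)); dr((.487,-.406),.049,.08,(0,0,255))
    cv2.imwrite(f"pics/{c}11b.png",big)
cv2.imwrite("pics/o11b.png",np.hstack([cv2.imread(f"pics/{c}11b.png") for c in ("scene","side")]))
```

```text
(no output)
```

View pics/o11b.png

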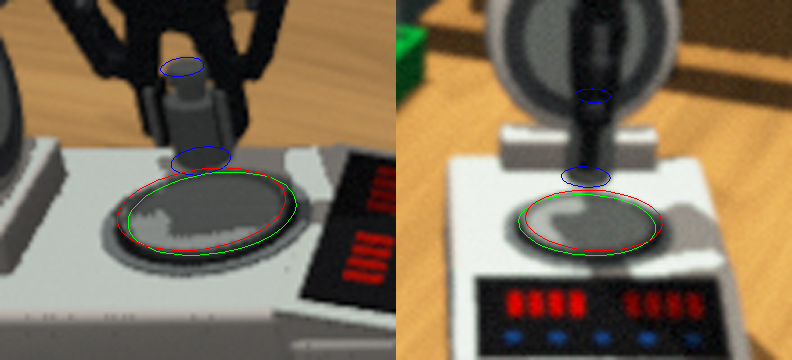

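Estimates of the pan centre differ by about 8 mm: the near wrist view says (0.487,-0.406), the far one (0.489,-0.398), and the outside cameras fall in between. I'll aim for (0.488,-0.402), which is well inside the 15 mm tolerance.

Run:
```python
from h import *
go([0.488,-0.402,0.089],20)
```

```text
turn [-0.  -0.5  0. ] shift [-0.0067  0.0052  0.0387]  now [ 0.4923 -0.395   0.1277] t 30.2 op 0.387 F [-0.3 -0.3 -2.6]
```

Call:
{"method": "move_arm", "body": {"plan": [[[0, -0.4, 0, -0.003, 0.003, 0.005, 0.02], [0, -0.4, 0, -0.0065, 0.005, 0.015, 0.02], [0, -0.4, 0, -0.0065, 0.005, 0.025, 0.02], [0, -0.4, 0, -0.0065, 0.005, 0.032, 0.02], [0, -0.4, 0, -0.0065, 0.005, 0.037, 0.02]]]}}

```text
time: 30.82
eef_pos: [0.488, -0.4015, 0.0898]
tcp_rot: [0.985, 0.174, 0.0, -0.0]
contact_force: [0.0, 0.2, -3.3]
opening: 0.382
```

Call:
{"method": "move_arm", "body": {"plan": [[[0, 0, 0, 0, 0, 0.0005, 0.02], [0, 0, 0, 0, 0, 0.001, 0.02], [0, 0, 0, 0, 0, 0.0015, 0.02], [0, 0, 0, 0, 0, 0.002, 0.02], [0, 0, 0, 0, 0, 0.002, 0.02]]]}}

```text
time: 31.45
eef_pos: [0.488, -0.4015, 0.0879]
tcp_rot: [0.985, 0.174, 0.0, -0.0]
contact_force: [-0.6, -0.3, -2.8]
opening: 0.387
```

Call:
{"method": "move_arm", "body": {"plan": [[[0, 0, 0, 0, 0, 0.0005, 0.02], [0, 0, 0, 0, 0, 0.001, 0.02], [0, 0, 0, 0, 0, 0.0015, 0.02], [0, 0, 0, 0, 0, 0.0015, 0.02], [0, 0, 0, 0, 0, 0.0015, 0.02]]]}}

```text
time: 32.08
eef_pos: [0.488, -0.4016, 0.0869]
tcp_rot: [0.985, 0.174, 0.0, -0.0]
contact_force: [-1.8, 1.5, 1.1]
opening: 0.38
```

Run:
```python
from h import *
im=read_camera("wrist"); cv2.imwrite("pics/w12.png",im[:,:,::-1])
```

```text
(no output)
```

View pics/w12.png

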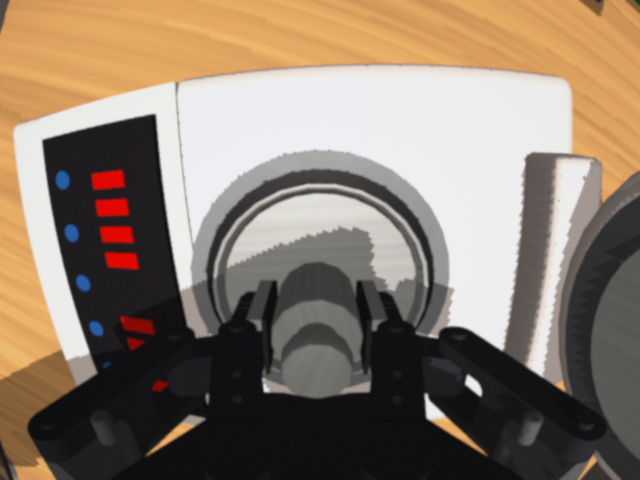

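In this view the pan rim spans columns 213–430, centre 321, and the weight is at column 317, so it is about 2 mm off sideways and also near centre by rows. Releasing.

Call:
{"method": "move_arm", "body": {"plan": [[[0, 0, 0, 0, 0, 0, 0.03], [0, 0, 0, 0, 0, 0, 0.04], [0, 0, 0, 0, 0, 0, 0.055], [0, 0, 0, 0, 0, 0, 0.06], [0, 0, 0, 0, 0, 0, 0.06]]]}}

```text
time: 32.75
eef_pos: [0.4881, -0.4017, 0.087]
tcp_rot: [0.985, 0.174, 0.0, -0.0]
contact_force: [0.2, -0.4, -0.4]
opening: 0.705
```

Call:
{"method": "move_arm", "body": {"plan": [[[0, 0, 0, 0, 0, -0.02, 0.06], [0, 0, 0, 0, 0, -0.05, 0.06], [0, 0, 0, 0, 0, -0.09, 0.06], [0, 0, 0, 0, 0, -0.13, 0.06], [0, 0, 0, 0, 0, -0.15, 0.06]]]}}

```text
time: 33.38
eef_pos: [0.489, -0.4028, 0.2418]
tcp_rot: [0.985, 0.174, 0.002, 0.002]
contact_force: [-0.2, -0.2, 0.9]
opening: 0.701
```

Run:
```python
from h import *
go([0.487,-0.397,0.237],20)
im=read_camera("wrist"); cv2.imwrite("pics/w13.png",im[:,:,::-1])
a=read_camera("scene")[140:220,120:220,::-1];b=read_camera("side")[70:170,340:450,::-1]
cv2.imwrite("pics/o13.png",np.hstack([cv2.resize(a,(390,390)),cv2.resize(b,(390,390))]))
```

```text
turn [ 0.3 -0.2  0. ] shift [ 0.0001 -0.0061  0.0047]  now [ 0.489  -0.4028  0.2418] t 33.38 op 0.701 F [-0.2 -0.2  0.9]
```

View pics/w13.png

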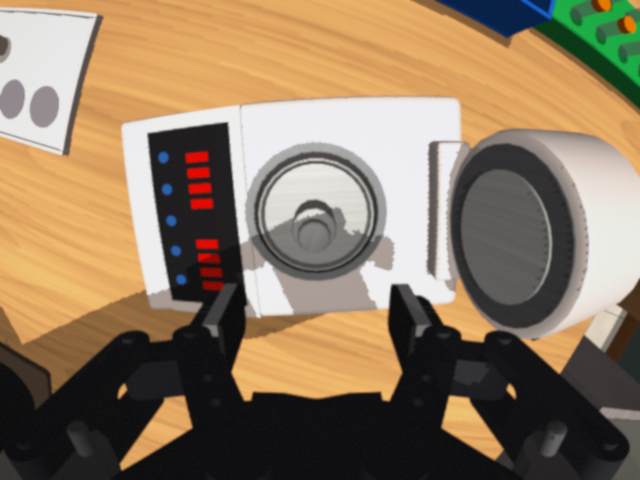

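View pics/o13.png

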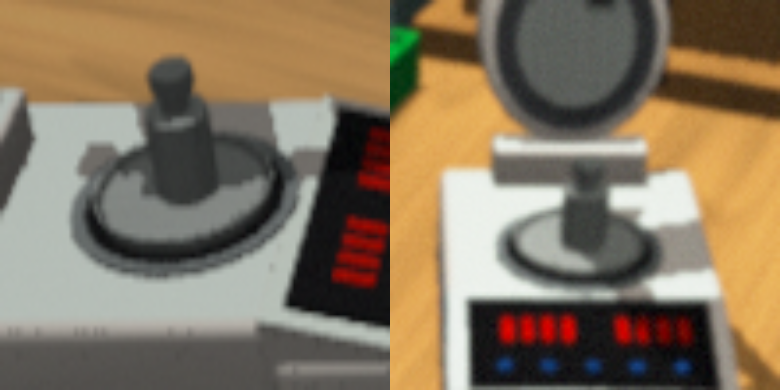

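Run:
```python
from h import *
st=get_state()
k=onz("wrist",(314.5,236),.136,st); p=onz("wrist",(316.5,213.5),.08,st); print(k,p,np.linalg.norm((k-p)[:2]))
im=cv2.imread("pics/w13.png"); cv2.imwrite("pics/c13.png",cv2.resize(im[140:290,240:390],None,fx=4,fy=4))
```

```text
[ 0.48582088 -0.40229772  0.136     ] [ 0.48932265 -0.40259273  0.08      ] 0.0035141729969392324
```

View pics/c13.png

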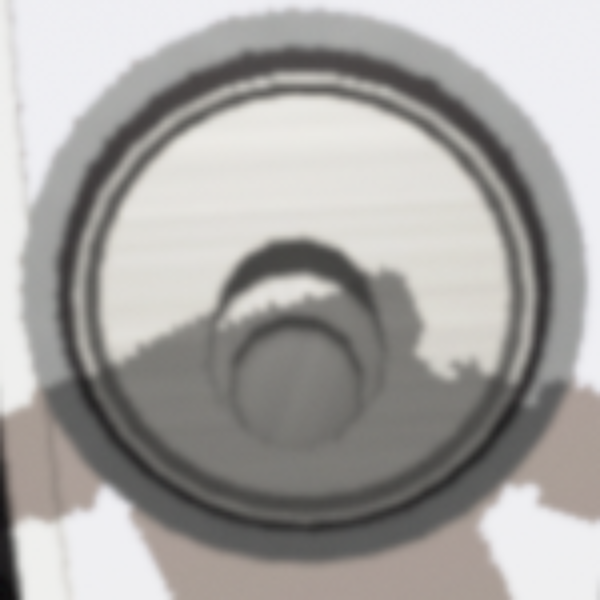

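The weight stands upright about 4–5 mm from the pan centre, by the image (base at (300,319) in the crop, plate centre at (307,300)). Next I return the bottles, yellow first.

Call:
{"method": "move_arm", "body": {"plan": [[[0, 0, -10, 0.02, -0.05, 0, 0.085], [0, 0, -20, 0.045, -0.11, 0, 0.085], [0, 0, -30, 0.07, -0.17, 0, 0.085], [0, 0, -40, 0.09, -0.23, 0, 0.085], [0, 0, -50, 0.114, -0.281, 0, 0.085]]]}}

```text
time: 34.15
eef_pos: [0.4977, -0.0967, 0.2352]
tcp_rot: [0.818, 0.576, -0.001, -0.001]
contact_force: [0.6, -0.7, -0.5]
opening: 0.993
```

Run:
```python
from h import *
go([0.54,0.257,0.23],90)
```

```text
turn [ -0.1  -0.  -19.7] shift [ 0.3472 -0.0793  0.0053]  now [ 0.4977 -0.0967  0.2352] t 34.15 op 0.993 F [ 0.6 -0.7 -0.5]
```

Call:
{"method": "move_arm", "body": {"plan": [[[0, 0, -5, 0.055, -0.013, 0, 0.085], [0, 0, -10, 0.115, -0.027, 0, 0.085], [0, 0, -15, 0.175, -0.04, 0, 0.085], [0, 0, -19.7, 0.235, -0.054, 0, 0.085], [0, 0, -19.7, 0.295, -0.068, 0, 0.085]]]}}

```text
time: 34.78
eef_pos: [0.5319, 0.2058, 0.2326]
tcp_rot: [0.707, 0.707, -0.002, -0.002]
contact_force: [1.2, -0.7, 0.0]
opening: 0.993
```

```bash
cat > capt.py <<'E'
import sys
from h import *
from scipy.optimize import least_squares
def cap(col,c,z0,z1,guess,box):
    st=get_state(); im=read_camera(c); h=cv2.cvtColor(im,cv2.COLOR_RGB2HSV)
    rng={"red":[(0,6),(174,180)],"green":[(50,75)],"yellow":[(22,32)]}[col]
    m=np.zeros(im.shape[:2],np.uint8)
    for a,b in rng: m|=cv2.inRange(h,(a,120,60),(b,255,255))
    x0,y0,x1,y1=box; k=np.zeros_like(m);k[y0:y1,x0:x1]=m[y0:y1,x0:x1]
    n,l,s,ce=cv2.connectedComponentsWithStats(k); i=1+np.argmax(s[1:,4])
    H=cv2.moments(cv2.convexHull(np.argwhere(l==i)[:,::-1].astype(np.float32))); t=np.linspace(0,2*np.pi,60)
    def f(p):
        P=np.concatenate([np.c_[p[0]+.021*np.cos(t),p[1]+.021*np.sin(t),np.full(60,z)] for z in (z0,z1)])
        M=cv2.moments(cv2.convexHull(proj(c,P,st).astype(np.float32)))
        return [M["m10"]/M["m00"]-H["m10"]/H["m00"],M["m01"]/M["m00"]-H["m01"]/H["m00"]]
    return least_squares(f,guess,diff_step=1e-3).x.round(4), s[i].tolist()
E
python3 - <<'E'
from h import *; from capt import cap
go([0.541,0.2567,0.15],90)
im=read_camera("wrist"); cv2.imwrite("pics/w14.png",im[:,:,::-1])
for c,g in (("yellow",(.541,.258)),("red",(.535,.316)),("green",(.53,.377))):
    print(c,cap(c,"wrist",.089,.125,g,(200,0,460,420)))
E
```

```text
turn [-0.3  0.   0. ] shift [0.051  0.0097 0.0826]  now [0.5319 0.2058 0.2326] t 34.77 op 0.993 F [ 1.2 -0.7  0. ]
yellow (array([0.5396, 0.2594]), [302, 134, 59, 60, 2812])
red (array([0.535 , 0.3155]), [296, 46, 60, 62, 2913])
green (array([0.5308, 0.3654]), [291, 0, 56, 20, 853])
```

View pics/w14.png

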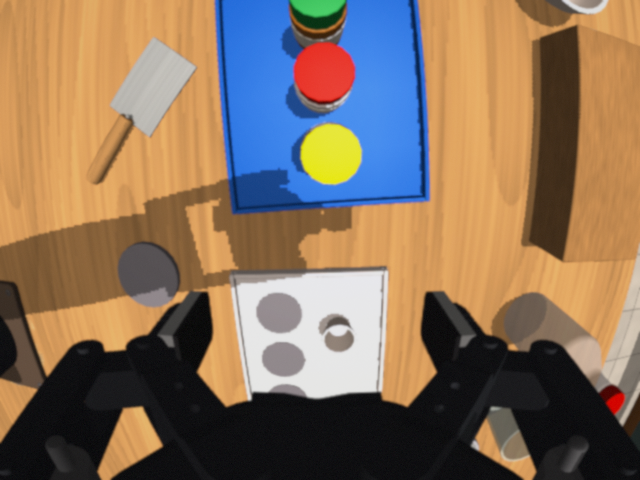

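The fitted positions match where I released the bottles: yellow cap at (331,155), red at (324,72).

Call:
{"method": "move_arm", "body": {"plan": [[[0, 0, 0, 0.026, 0.005, 0, 0.085], [0, 0, 0, 0.052, 0.009, 0.02, 0.085], [0, 0, 0, 0.052, 0.009, 0.05, 0.085], [0, 0, 0, 0.052, 0.009, 0.083, 0.085], [0, 0, 0, 0.052, 0.009, 0.083, 0.085]]]}}

```text
time: 35.6
eef_pos: [0.5374, 0.2544, 0.145]
tcp_rot: [0.707, 0.707, -0.007, -0.004]
contact_force: [0.2, -0.6, 0.7]
opening: 0.996
```

Call:
{"method": "move_arm", "body": {"plan": [[[0, 0, 0, 0, 0, 0.02, 0.085], [0, 0, 0, 0, 0, 0.04, 0.085], [0, 0, 0, 0, 0, 0.055, 0.085], [0, 0, 0, 0, 0, 0.063, 0.085], [0, 0, 0, 0, 0, 0.063, 0.085]]]}}

```text
time: 36.22
eef_pos: [0.5361, 0.2542, 0.0813]
tcp_rot: [0.707, 0.707, -0.007, -0.004]
contact_force: [-0.4, 0.3, -0.1]
opening: 0.995
```

Call:
{"method": "move_arm", "body": {"plan": [[[0, 0, 0, 0, 0, 0, 0.055], [0, 0, 0, 0, 0, 0, 0.045], [0, 0, 0, 0, 0, 0, 0.03], [0, 0, 0, 0, 0, 0, 0.03], [0, 0, 0, 0, 0, 0, 0.03]]], "force": 40}}

```text
time: 36.85
eef_pos: [0.5372, 0.2544, 0.0825]
tcp_rot: [0.707, 0.707, -0.006, -0.004]
contact_force: [1.5, -0.9, 4.2]
opening: 0.512
```

Call:
{"method": "move_arm", "body": {"plan": [[[0, 0, 0, 0, 0, -0.015, 0.03], [0, 0, 0, 0, 0, -0.04, 0.03], [0, 0, 0, 0, 0, -0.07, 0.03], [0, 0, 0, 0, 0, -0.1, 0.03], [0, 0, 0, 0, 0, -0.12, 0.03]]]}}

```text
time: 37.48
eef_pos: [0.5386, 0.2548, 0.2039]
tcp_rot: [0.707, 0.707, -0.006, -0.004]
contact_force: [0.3, 0.3, -1.0]
opening: 0.514
```

Run:
```python
from h import *
go([0.489,-0.0507,0.205],90)
```

```text
turn [-0.8  0.2  0. ] shift [-0.3055 -0.0499  0.0006]  now [0.5386 0.2548 0.2039] t 37.48 op 0.514 F [ 0.3  0.3 -1. ]
```

Call:
{"method": "move_arm", "body": {"plan": [[[0, 0, 0, -0.03, -0.005, 0, 0.03], [0, 0, 0, -0.08, -0.013, 0, 0.03], [0, 0, 0, -0.13, -0.021, 0, 0.03], [0, 0, 0, -0.18, -0.03, 0, 0.03], [0, 0, 0, -0.22, -0.036, 0, 0.03]]]}}

```text
time: 38.1
eef_pos: [0.5015, 0.0333, 0.2047]
tcp_rot: [0.707, 0.707, -0.007, -0.004]
contact_force: [0.1, -0.4, -1.5]
opening: 0.513
```

Run:
```python
from h import *
go([0.489,-0.0535,0.105],90)
```

```text
turn [-0.9  0.2  0. ] shift [-0.0865 -0.011   0.1001]  now [0.5015 0.0333 0.2047] t 38.1 op 0.513 F [ 0.1 -0.4 -1.5]
```

Call:
{"method": "move_arm", "body": {"plan": [[[0, 0, 0, -0.043, -0.007, 0, 0.03], [0, 0, 0, -0.0865, -0.012, 0, 0.03], [0, 0, 0, -0.0865, -0.012, 0.03, 0.03], [0, 0, 0, -0.0865, -0.011, 0.07, 0.03], [0, 0, 0, -0.0865, -0.011, 0.098, 0.03]]]}}

```text
time: 38.72
eef_pos: [0.4875, -0.0533, 0.105]
tcp_rot: [0.707, 0.707, -0.007, -0.006]
contact_force: [-0.4, 0.6, -0.7]
opening: 0.51
```

Run:
```python
from h import *; from capt import cap
go([0.489,-0.0535,0.0835],90)
im=read_camera("wrist"); cv2.imwrite("pics/w15.png",im[:,:,::-1])
im=read_camera("side"); cv2.imwrite("pics/s15.png",im[100:340,160:480,::-1])
```

```text
turn [-1.1  0.1 -0. ] shift [-0.0002  0.0019  0.0214]  now [ 0.4875 -0.0533  0.105 ] t 38.73 op 0.51 F [-0.4  0.6 -0.7]
```

View pics/w15.png

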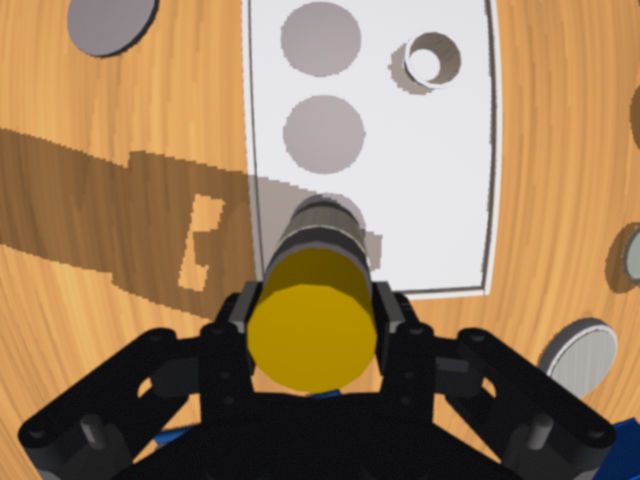

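View pics/s15.png

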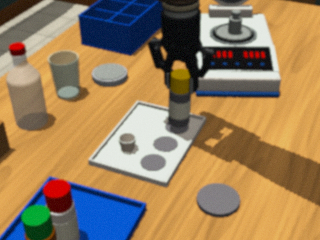

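Yellow hangs just above its grey spot at about (330,220). Lowering.

Call:
{"method": "move_arm", "body": {"plan": [[[-0.3, 0, 0, 0, 0.0018, 0.008, 0.03], [-0.3, 0, 0, 0, 0.0018, 0.015, 0.03], [-0.3, 0, 0, 0, 0.0018, 0.018, 0.03], [-0.3, 0, 0, 0, 0.0018, 0.0195, 0.03], [-0.3, 0, 0, 0, 0.0018, 0.0205, 0.03]]]}}

```text
time: 39.45
eef_pos: [0.4872, -0.0527, 0.0833]
tcp_rot: [0.707, 0.707, -0.007, -0.007]
contact_force: [-1.2, -0.5, 3.2]
opening: 0.517
```

Call:
{"method": "move_arm", "body": {"plan": [[[0, 0, 0, 0, 0, 0, 0.05], [0, 0, 0, 0, 0, 0, 0.065], [0, 0, 0, 0, 0, 0, 0.085], [0, 0, 0, 0, 0, 0, 0.085], [0, 0, 0, 0, 0, 0, 0.085]]]}}

```text
time: 40.08
eef_pos: [0.4872, -0.0526, 0.0833]
tcp_rot: [0.707, 0.707, -0.007, -0.007]
contact_force: [0.2, -0.5, -0.0]
opening: 0.998
```

Call:
{"method": "move_arm", "body": {"plan": [[[-0.5, 0, 0, 0, 0, -0.02, 0.085], [-1, 0, 0, 0, 0, -0.05, 0.085], [-1, 0, 0, 0, 0, -0.09, 0.085], [-1, 0, 0, 0, 0, -0.12, 0.085], [-1, 0, 0, 0, 0, -0.14, 0.085]]]}}

```text
time: 40.7
eef_pos: [0.4907, -0.0528, 0.227]
tcp_rot: [0.707, 0.707, 0.001, 0.002]
contact_force: [0.4, 0.2, -0.4]
opening: 0.996
```

Call:
{"method": "move_arm", "body": {"plan": [[[0, 0, 0, 0.05, 0.005, 0, 0.085], [0, 0, 0, 0.11, 0.015, 0, 0.085], [0, 0, 0, 0.17, 0.025, 0, 0.085], [0, 0, 0, 0.23, 0.035, 0, 0.085], [0, 0, 0, 0.29, 0.042, 0, 0.085]]]}}

```text
time: 41.32
eef_pos: [0.533, 0.2393, 0.2287]
tcp_rot: [0.707, 0.707, 0.002, 0.002]
contact_force: [1.4, -0.5, -0.3]
opening: 0.994
```

Run:
```python
from h import *; from capt import cap
go([0.535,0.315,0.145],90)
for c,g in (("red",(.535,.316)),("green",(.53,.377))):
    print(c,cap(c,"wrist",.089,.125,g,(200,0,460,420)))
```

```text
turn [0.3 0.1 0. ] shift [0.0758 0.0015 0.0836]  now [0.533  0.2393 0.2287] t 41.33 op 0.994 F [ 1.4 -0.5 -0.3]
red (array([0.535, 0.315]), [290, 91, 61, 59, 2868])
green (array([0.5307, 0.3757]), [285, 15, 61, 60, 2865])
```

Call:
{"method": "move_arm", "body": {"plan": [[[0, 0, 0, 0.038, 0.001, 0, 0.085], [0, 0, 0, 0.077, 0.002, 0.02, 0.085], [0, 0, 0, 0.077, 0.002, 0.05, 0.085], [0, 0, 0, 0.077, 0.002, 0.081, 0.085], [0, 0, 0, 0.077, 0.002, 0.081, 0.085]]]}}

```text
time: 42.05
eef_pos: [0.5327, 0.3182, 0.1454]
tcp_rot: [0.705, 0.709, -0.0, 0.001]
contact_force: [0.8, -0.0, 0.8]
opening: 0.997
```

Run:
```python
from h import *
go([0.535,0.315,0.084],90)
```

```text
turn [0.  0.1 0.3] shift [-0.0031  0.0023  0.0614]  now [0.5327 0.3182 0.1454] t 42.05 op 0.997 F [ 0.8 -0.   0.8]
```

Call:
{"method": "move_arm", "body": {"plan": [[[0, 0, 0, -0.003, 0.002, 0.02, 0.085], [0, 0, 0, -0.003, 0.002, 0.04, 0.085], [0, 0, 0, -0.003, 0.002, 0.054, 0.085], [0, 0, 0, -0.003, 0.002, 0.061, 0.085], [0, 0, 0, -0.003, 0.002, 0.061, 0.085]]]}}

```text
time: 42.68
eef_pos: [0.5344, 0.315, 0.0837]
tcp_rot: [0.705, 0.709, -0.001, 0.0]
contact_force: [-0.6, 0.3, -0.3]
opening: 0.997
```

Call:
{"method": "move_arm", "body": {"plan": [[[0, 0, 0, 0, 0, 0, 0.055], [0, 0, 0, 0, 0, 0, 0.045], [0, 0, 0, 0, 0, 0, 0.03], [0, 0, 0, 0, 0, 0, 0.03], [0, 0, 0, 0, 0, 0, 0.03]]], "force": 40}}

```text
time: 43.3
eef_pos: [0.5352, 0.3154, 0.0849]
tcp_rot: [0.705, 0.709, 0.0, 0.001]
contact_force: [-0.3, -0.0, 5.7]
opening: 0.5
```

Call:
{"method": "move_arm", "body": {"plan": [[[0, 0, 0, 0, 0, -0.015, 0.03], [0, 0, 0, 0, 0, -0.04, 0.03], [0, 0, 0, 0, 0, -0.08, 0.03], [0, 0, 0, 0, 0, -0.12, 0.03], [0, 0, 0, 0, 0, -0.15, 0.03]]]}}

```text
time: 43.92
eef_pos: [0.5349, 0.3155, 0.2368]
tcp_rot: [0.705, 0.709, 0.0, 0.001]
contact_force: [-0.1, -1.0, -1.6]
opening: 0.495
```

Call:
{"method": "move_arm", "body": {"plan": [[[0, 0, 0, -0.03, -0.005, 0, 0.03], [0, 0, 0, -0.08, -0.013, 0, 0.03], [0, 0, 0, -0.13, -0.021, 0, 0.03], [0, 0, 0, -0.18, -0.03, 0, 0.03], [0, 0, 0, -0.22, -0.036, 0, 0.03]]]}}

```text
time: 44.55
eef_pos: [0.4991, 0.0937, 0.2366]
tcp_rot: [0.705, 0.709, -0.0, 0.001]
contact_force: [0.2, 0.0, -1.2]
opening: 0.5
```

Run:
```python
from h import *
go([0.4885,0.0155,0.12],90)
im=read_camera("side"); cv2.imwrite("pics/s16.png",im[:,:,::-1])
```

```text
turn [0.  0.1 0.3] shift [-0.078  -0.0111  0.1166]  now [0.4991 0.0937 0.2366] t 44.55 op 0.5 F [ 0.2  0.  -1.2]
```

View pics/s16.png

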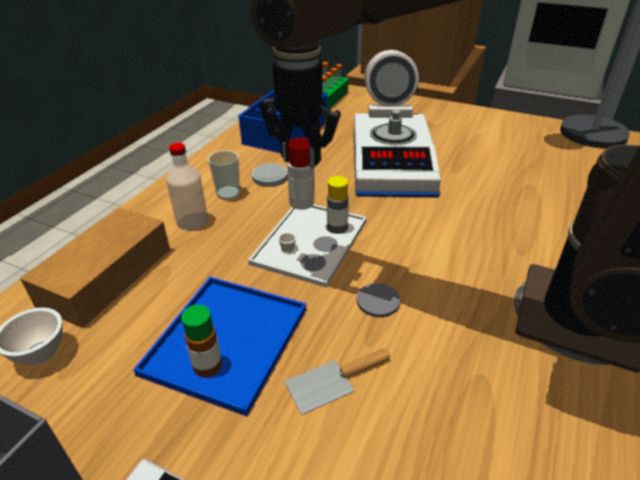

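Yellow stands back on its spot at (338,205), red hangs upright in the gripper, and green is still in the tray.

Call:
{"method": "move_arm", "body": {"plan": [[[0, 0, 0, -0.038, -0.006, 0, 0.03], [0, 0, 0, -0.077, -0.011, 0.01, 0.03], [0, 0, 0, -0.077, -0.011, 0.05, 0.03], [0, 0, 0, -0.077, -0.011, 0.09, 0.03], [0, 0, 0, -0.077, -0.011, 0.13, 0.03]]]}}

```text
time: 45.22
eef_pos: [0.4874, 0.0124, 0.1057]
tcp_rot: [0.706, 0.708, -0.002, 0.001]
contact_force: [-0.2, 0.1, -1.5]
opening: 0.503
```

Run:
```python
from h import *
go([0.4885,0.0155,0.0862],90)
```

```text
turn [-0.   0.3  0.2] shift [0.0031 0.0011 0.0194]  now [0.4874 0.0124 0.1057] t 45.23 op 0.503 F [-0.2  0.1 -1.5]
```

Call:
{"method": "move_arm", "body": {"plan": [[[0, 0, 0, 0.003, 0.001, 0.008, 0.03], [0, 0, 0, 0.003, 0.001, 0.015, 0.03], [0, 0, 0, 0.003, 0.001, 0.018, 0.03], [0, 0, 0, 0.003, 0.001, 0.0195, 0.03], [0, 0, 0, 0.003, 0.001, 0.02, 0.03]]]}}

```text
time: 45.85
eef_pos: [0.489, 0.0153, 0.0865]
tcp_rot: [0.706, 0.708, -0.001, 0.002]
contact_force: [0.2, -0.3, -0.9]
opening: 0.499
```

Call:
{"method": "move_arm", "body": {"plan": [[[0, 0, 0, 0, 0, 0.0005, 0.03], [0, 0, 0, 0, 0, 0.001, 0.03], [0, 0, 0, 0, 0, 0.001, 0.03], [0, 0, 0, 0, 0, 0.0015, 0.03], [0, 0, 0, 0, 0, 0.0015, 0.03]]]}}

```text
time: 46.48
eef_pos: [0.4896, 0.015, 0.0859]
tcp_rot: [0.706, 0.708, -0.001, 0.003]
contact_force: [-0.9, -0.4, 5.6]
opening: 0.501
```

Contact at 5.6 N. Releasing, then on to green.

Call:
{"method": "move_arm", "body": {"plan": [[[0, 0, 0, 0, 0, 0, 0.05], [0, 0, 0, 0, 0, 0, 0.065], [0, 0, 0, 0, 0, 0, 0.085], [0, 0, 0, 0, 0, 0, 0.085], [0, 0, 0, 0, 0, 0, 0.085]]]}}

```text
time: 47.1
eef_pos: [0.4895, 0.0151, 0.0858]
tcp_rot: [0.706, 0.708, -0.001, 0.003]
contact_force: [-0.0, 1.2, -0.5]
opening: 0.996
```

Call:
{"method": "move_arm", "body": {"plan": [[[0, 0, 0, 0, 0, -0.02, 0.085], [0, 0, 0, 0, 0, -0.05, 0.085], [0, 0, 0, 0, 0, -0.09, 0.085], [0, 0, 0, 0, 0, -0.12, 0.085], [0, 0, 0, 0, 0, -0.14, 0.085]]]}}

```text
time: 47.72
eef_pos: [0.4898, 0.0158, 0.2278]
tcp_rot: [0.706, 0.708, -0.001, 0.004]
contact_force: [0.3, 0.0, 0.4]
opening: 0.994
```

Call:
{"method": "move_arm", "body": {"plan": [[[0, 0, 0, 0.05, 0.005, 0, 0.085], [0, 0, 0, 0.11, 0.015, 0, 0.085], [0, 0, 0, 0.17, 0.025, 0, 0.085], [0, 0, 0, 0.23, 0.035, 0, 0.085], [0, 0, 0, 0.29, 0.042, 0, 0.085]]]}}

```text
time: 48.35
eef_pos: [0.531, 0.3079, 0.2262]
tcp_rot: [0.706, 0.708, -0.0, 0.004]
contact_force: [1.8, -1.0, 0.2]
opening: 0.996
```

Run:
```python
from h import *; from capt import cap
go([0.5305,0.376,0.145],90)
for c,g in (("green",(.53,.377)),):
    print(c,cap(c,"wrist",.089,.125,g,(200,0,460,420)))
```

```text
turn [0.3 0.3 0.2] shift [ 0.0686 -0.0006  0.0808]  now [0.531  0.3079 0.2262] t 48.35 op 0.996 F [ 1.8 -1.   0.2]
green (array([0.5306, 0.3746]), [286, 103, 62, 61, 2932])
```

Call:
{"method": "move_arm", "body": {"plan": [[[0, 0, 0, 0.034, 0, 0, 0.085], [0, 0.3, 0, 0.067, 0, 0.02, 0.085], [0, 0.3, 0, 0.067, 0, 0.05, 0.085], [0, 0.3, 0, 0.067, 0, 0.079, 0.085], [0, 0.3, 0, 0.067, 0, 0.079, 0.085]]]}}

```text
time: 49.02
eef_pos: [0.5283, 0.3802, 0.1433]
tcp_rot: [0.704, 0.71, 0.0, -0.001]
contact_force: [-0.7, 0.2, 0.1]
opening: 0.994
```

Run:
```python
from h import *
go([0.5305,0.3755,0.083],90)
```

```text
turn [-0.1 -0.1  0.4] shift [-0.0048  0.0022  0.0603]  now [0.5283 0.3802 0.1433] t 49.02 op 0.994 F [-0.7  0.2  0.1]
```

Call:
{"method": "move_arm", "body": {"plan": [[[0, 0, 0.4, -0.005, 0.002, 0.02, 0.085], [0, 0, 0.4, -0.005, 0.002, 0.04, 0.085], [0, 0, 0.4, -0.005, 0.002, 0.053, 0.085], [0, 0, 0.4, -0.005, 0.002, 0.06, 0.085], [0, 0, 0.4, -0.005, 0.002, 0.06, 0.085]]]}}

```text
time: 49.65
eef_pos: [0.5301, 0.3752, 0.0827]
tcp_rot: [0.707, 0.707, -0.0, -0.001]
contact_force: [0.6, 0.2, -0.4]
opening: 0.996
```

Call:
{"method": "move_arm", "body": {"plan": [[[0, 0, 0, 0, 0, 0, 0.055], [0, 0, 0, 0, 0, 0, 0.045], [0, 0, 0, 0, 0, 0, 0.03], [0, 0, 0, 0, 0, 0, 0.03], [0, 0, 0, 0, 0, 0, 0.03]]], "force": 40}}

```text
time: 50.28
eef_pos: [0.5309, 0.3756, 0.0839]
tcp_rot: [0.707, 0.707, 0.001, -0.001]
contact_force: [1.1, -0.2, 4.9]
opening: 0.504
```

Call:
{"method": "move_arm", "body": {"plan": [[[0, 0, 0, 0, 0, -0.015, 0.03], [0, 0, 0, 0, 0, -0.04, 0.03], [0, 0, 0, 0, 0, -0.08, 0.03], [0, 0, 0, 0, 0, -0.12, 0.03], [0, 0, 0, 0, 0, -0.15, 0.03]]]}}

```text
time: 50.9
eef_pos: [0.5307, 0.3752, 0.2358]
tcp_rot: [0.707, 0.707, 0.001, -0.001]
contact_force: [0.5, -0.2, -1.5]
opening: 0.508
```

Call:
{"method": "move_arm", "body": {"plan": [[[0, 0, 0, -0.03, -0.005, 0, 0.03], [0, 0, 0, -0.08, -0.012, 0, 0.03], [0, 0, 0, -0.13, -0.019, 0, 0.03], [0, 0, 0, -0.18, -0.027, 0, 0.03], [0, 0, 0, -0.22, -0.033, 0, 0.03]]]}}

```text
time: 51.52
eef_pos: [0.4967, 0.1535, 0.2348]
tcp_rot: [0.707, 0.707, 0.0, -0.001]
contact_force: [0.0, -0.7, -0.4]
opening: 0.505
```

Run:
```python
from h import *
go([0.4865,0.078,0.105],90)
im=read_camera("side"); cv2.imwrite("pics/s17.png",im[:,:,::-1])
```

```text
turn [-0.1 -0.1  0. ] shift [-0.0758 -0.01    0.1296]  now [0.4967 0.1535 0.2348] t 51.52 op 0.505 F [ 0.  -0.7 -0.4]
```

View pics/s17.png

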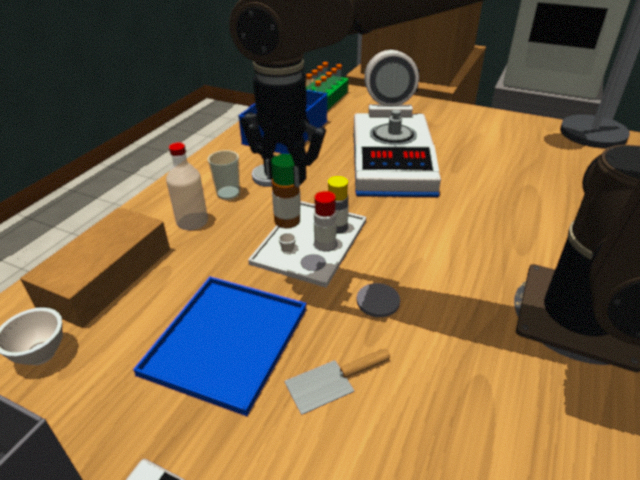

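Red and yellow are back on their spots, and green is held upright and approaching.

Call:
{"method": "move_arm", "body": {"plan": [[[0, 0, 0, -0.038, -0.005, 0, 0.03], [0, 0, 0, -0.075, -0.01, 0.01, 0.03], [0, 0, 0, -0.075, -0.01, 0.05, 0.03], [0, 0, 0, -0.075, -0.01, 0.09, 0.03], [0, 0, 0, -0.075, -0.01, 0.128, 0.03]]]}}

```text
time: 52.2
eef_pos: [0.4851, 0.0748, 0.1055]
tcp_rot: [0.708, 0.706, -0.002, -0.001]
contact_force: [0.9, -0.3, -0.8]
opening: 0.502
```

Run:
```python
from h import *
go([0.4865,0.078,0.085],90)
```

```text
turn [-0.2  0.1 -0.1] shift [0.0033 0.0015 0.0204]  now [0.4851 0.0748 0.1055] t 52.2 op 0.502 F [ 0.9 -0.3 -0.8]
```

Call:
{"method": "move_arm", "body": {"plan": [[[0, 0, 0, 0.003, 0.001, 0.008, 0.03], [0, 0, 0, 0.003, 0.001, 0.015, 0.03], [0, 0, 0, 0.003, 0.001, 0.018, 0.03], [0, 0, 0, 0.003, 0.001, 0.02, 0.03], [0, 0, 0, 0.003, 0.001, 0.0215, 0.03]]]}}

```text
time: 52.82
eef_pos: [0.4868, 0.0777, 0.0849]
tcp_rot: [0.708, 0.706, -0.001, 0.0]
contact_force: [0.0, 0.9, 4.4]
opening: 0.505
```

Contact. Releasing and retreating upward.

Call:
{"method": "move_arm", "body": {"plan": [[[0, 0, 0, 0, 0, 0, 0.05], [0, 0, 0, 0, 0, 0, 0.065], [0, 0, 0, 0, 0, 0, 0.085], [0, 0, 0, 0, 0, 0, 0.085], [0, 0, 0, 0, 0, 0, 0.085]]]}}

```text
time: 53.45
eef_pos: [0.4867, 0.0777, 0.0849]
tcp_rot: [0.708, 0.706, -0.001, 0.0]
contact_force: [0.1, -0.1, 0.1]
opening: 0.999
```

Call:
{"method": "move_arm", "body": {"plan": [[[0, 0, 0, 0, 0, -0.02, 0.085], [0, 0, 0, 0, 0, -0.06, 0.085], [0, 0, 0, 0, 0, -0.12, 0.085], [0, 0, 0, 0, 0, -0.18, 0.085], [0, 0, 0, 0, 0, -0.24, 0.085]]]}}

```text
time: 54.08
eef_pos: [0.4867, 0.0781, 0.3268]
tcp_rot: [0.708, 0.706, -0.001, 0.0]
contact_force: [1.9, 0.6, 0.1]
opening: 0.995
```

Run:
```python
from h import *
go([0.5197,-0.05,0.341],90)
```

```text
turn [-0.1  0.1 -0.1] shift [-0.1281  0.0333 -0.014 ]  now [0.4867 0.0781 0.3268] t 54.08 op 0.995 F [1.9 0.6 0.1]
```

Going back to the first viewing pose to compare like with like.

Call:
{"method": "move_arm", "body": {"plan": [[[0, 0, 0, -0.04, 0.01, -0.005, 0.085], [0, 0, 0, -0.085, 0.022, -0.01, 0.085], [0, 0, 0, -0.128, 0.033, -0.014, 0.085], [0, 0, 0, -0.128, 0.033, -0.014, 0.085], [0, 0, 0, -0.128, 0.033, -0.014, 0.085]]]}}

```text
time: 54.7
eef_pos: [0.5192, -0.0495, 0.3406]
tcp_rot: [0.708, 0.706, -0.001, -0.0]
contact_force: [-0.3, 0.3, 0.3]
opening: 1.0
```

Run:
```python
from h import *; from capt import cap
go([0.5197,-0.05,0.341],90)
im=read_camera("wrist"); cv2.imwrite("pics/w18.png",im[:,:,::-1])
a=read_camera("scene"); cv2.imwrite("pics/sc18.png",a[:,:,::-1])
for c,g in (("green",(.487,.077)),("red",(.488,.015)),("yellow",(.489,-.049))):
    print(c,cap(c,"wrist",.09,.126,g,(240,30,400,240)),cap(c,"scene",.09,.126,g,(290,170,410,270))[0])
```

```text
turn [-0.1  0.1 -0.1] shift [-0.0005  0.0005 -0.0004]  now [ 0.5192 -0.0495  0.3406] t 54.7 op 1.0 F [-0.3  0.3  0.3]
green (array([0.4868, 0.0768]), [264, 53, 42, 43, 1392]) [0.4629 0.0698]
red (array([0.4901, 0.0145]), [267, 116, 42, 41, 1375]) [0.4881 0.0152]
yellow (array([ 0.4899, -0.0482]), [268, 177, 42, 44, 1428]) [ 0.4896 -0.0468]
```

View pics/w18.png

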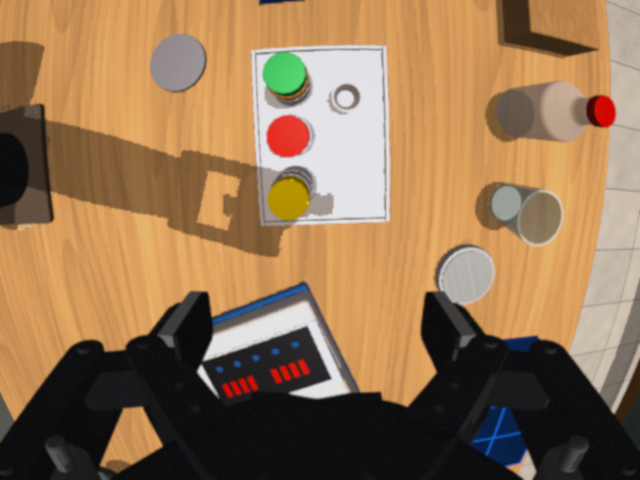

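View pics/sc18.png

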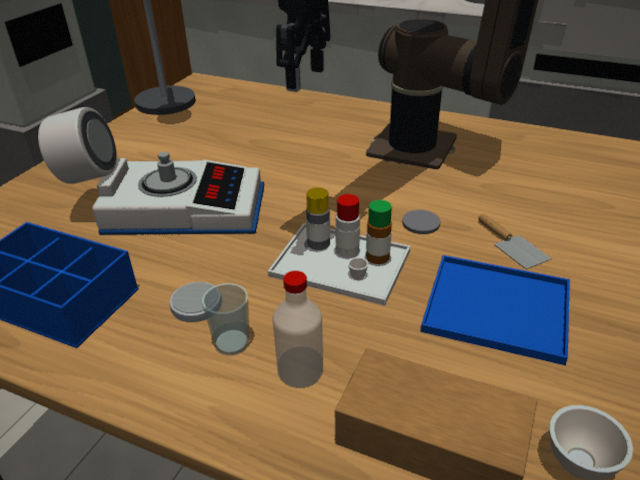

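All three bottles are within about 2 mm of their starting fits. The crucible is unmoved at (345,97), and the weight stands on the pan at (166,172). Handing in.

```bash
python3 -c "
from plant import *
print(ticket.sign_off())"
```

```text
the job is handed in; nothing more can be done
None
```

The job is done and handed in after about 55 s of the 141 s allowed; sign-off gives no verdict, so the points below rest on my own checks.

- **Sequence:** I moved green, red and yellow into the blue tray, then stood the check weight on the analyser's pan. After that I put yellow, red and green back on their spots. Each item was lowered until the wrist felt contact before I released it.
- **Bottles:** From the same viewing pose as at the start, the wrist-camera fits of the three caps are within about 2 mm of their starting fits (tolerance 15 mm). All three look upright.
- **Crucible:** It shows at the same place in the wrist picture as at the start.
- **Weight:** It stands upright and released, about 4–5 mm from the pan's centre by image measurement (tolerance 15 mm).
- **Gripper:** It is open and well clear of everything.

**Disagreements:**
- The estimates of the pan's centre differed by up to about 8 mm between views, so I aimed between them and checked the weight against the pan rim in the picture after release.
- For the green cap, the scene-camera fit was off both before and after, and the side-camera fit was off at the start. Too little of the cap was picked up, so I relied on the wrist camera for green.
- Yellow was gripped about 5 mm off-centre with roughly 1° of tool tilt on the way back. I allowed for the offset when placing it.

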